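# Dry-fit two plaster finials

### The job

Dry-fit the two finials in this order. First, in the middle of the round metal banding wheel, build the round one: the white stepped drum with its wide foot down, on it the round white cap with its dish up, and the white ball in the cap's dish; then put the square white block, dish up, in the middle of the dark square slate with its sides parallel to the slate's, and set the terracotta ball in its dish. Set every piece down without dropping it, handle the balls gently, finish each piece before the next, leave everything standing freely, and do not disturb the helmet, jar and spatula.

Things in the scene. Friction and masses are not known exactly. Their poses are not given: they have to be found in the camera images.
- wheel: fixed banding wheel: flat round aluminium table 130 mm in diameter on a dark foot, top surface 60 mm above the work table; does not turn. Origin on its axis at the work table's height, z up.
- slab: fixed square slab of dark slate, 120 x 120 x 25 mm, top 25 mm above the work table. Origin at the centre of its underside, x and y parallel to its sides, z up.
- drum: white plaster drum, 55 mm high: a round foot 64 mm in diameter and 10 mm high, above it a round shaft 52 mm in diameter; about 160 g. Stands upright. Origin at the centre of its underside, z up its axis.
- cap: round white plaster cap, 64 mm in diameter and 24 mm high, with a dish 34 mm wide and 12 mm deep in its top; about 80 g. Lies dish up on the table. Origin at the centre of its underside, z up out of the dish. A seated ball has its centre 46 mm above this origin.
- block: square white plaster block, 60 x 60 mm, 45 mm high, with a round dish 34 mm wide and 14 mm deep in its top; about 170 g. Stands dish up. Origin at the centre of its underside, x and y parallel to its sides, z up. A seated ball has its centre 67 mm above this origin.
- white_ball: white plaster ball, 56 mm diameter, about 100 g, fragile: grip it with at most 25 N, do not press or drop it. Origin at its centre; axes mean nothing. Starts in the dish of a fixed round pink foam rest (72 mm diameter, 25 mm high), ball centre 47 mm above the table. Hold it at its widest part, fingertips at most 15 mm below its centre so that they clear the foam.
- clay_ball: red-brown terracotta ball, 56 mm diameter, about 100 g, fragile: grip it with at most 25 N, do not press or drop it. Origin at its centre; axes mean nothing. Starts in the dish of a fixed round pink foam rest (72 mm diameter, 25 mm high), ball centre 47 mm above the table. Hold it at its widest part, fingertips at most 15 mm below its centre so that they clear the foam.
- helmet: red safety helmet, bystander, about 260 mm long and 142 mm high. Origin at the centre of its underside.
- jar: amber glass jar with a white lid, bystander, 72 mm wide and 90 mm high. Origin at the centre of its underside.
- spatula: spatula, bystander, 200 mm long, lying flat. Origin under its middle, x along it.

How it is judged:
By the outcome, as a careful person would: the job done as asked, in the order asked, and still so for the second after the job is handed in, with the robot touching nothing.
It also fails if it takes over 136 s, if anything falls off the work surface, if the arm or the gripper's body presses on something with over 40 N, if the wrist force passes 120 N, or if a joint passes its speed limit or range.

### The arm

A 6-joint arm with a two-finger parallel gripper is mounted at the origin on the work surface. World frame = base frame: x ahead of the robot, y to its left, z up, the work surface at z = 0. Lengths are in m, angles in degrees, forces in N, time in s.
With the tool pointing down it reaches from about 0.15 to 0.775 m from the base axis. Payload 6.1 kg.
Tool frame: the origin (TCP) lies midway between the tips of the shut fingers; the grasp point (between the pads) lies behind it (r.grip_depth is the z of the grasp point in the tool frame, in m); z points along the fingers, y is the line along which they close (so a half turn about z gives the same grasp; the last joint's range is limited). The gripper opens to 85 mm and grips with 20 to 120 N. Pads are 22 mm wide; open, the fingers measure 114 mm over their backs; the gripper's body (76 mm by 85 mm) begins 54 mm behind the grasp point. The pads swing forward as they close: fully open they stand 13 mm farther back than shut.
Start: joints at [74.198, 7.208, -2.269, 80.523, 0, 90], TCP at [0.143, 0.505, 0.231] pointing down, gripper open.
Joint ranges: [-155.77, 155.77], [-54.66, 111.73], [-72.52, 77.12], [-102.08, 115.82], [-83.92, 84.16], [-180, 180]. Speed limits (degrees/s): [136.94, 136.94, 172.46, 180, 180, 180].

### API

Orientations are given as [roll, pitch, yaw] about the fixed x, y, z axes, in that order (R = Rz(yaw) Ry(pitch) Rx(roll)).
In Python, from plant import status, optics, ticket, r gives the robot as it stands.
- The arm moves only by the tool move_arm, never from a script. Its argument "series" is a list of rows, each a list of 7 numbers: the shift along the tool's x, y, z in cm, then the turn, a rotation vector about the tool's x, y, z in degrees, then the opening, from 0 (shut) to 1 (fully open). In form: [[tx, ty, tz, rx, ry, rz, hand], ...]. A call has 1 to 5 rows; each row is the pose to reach, as a shift and turn from the pose commanded when the call began, along the tool's axes at that moment; what a row does not reach only later rows make up. A row lasts 1/8 s, in which the tool goes at most 62.5 mm and 10.7 degrees, less where a joint would pass 70% of its speed; a pose out of reach is approached as far as the arm can. A call with a gripper value outside its range is refused whole. The fingers move at their own pace and stop on an object; "squeeze" is the grip in N (left out, the last holds). Time passes only in rows, so rows that repeat a pose let the fingers close. It gives the time, the measured TCP pose, the force, the opening and the grip force at its end, in the units of the state.
- status.get_obs(): the state, without advancing time (a new reading comes with each control period).
- optics.camera(name): name is "scene" or "top"; returns the picture (384x512x3 uint8, red, green, blue); there is no depth.
- optics.camera_model(name): a dict with "fov_y" (degrees; the focal length in pixels is half the picture's height over the tangent of half this angle, whatever the lens; pixels are square), "cx", "cy" (the principal point, pixels), "R" (3x3) and "t" (3): a world point X has camera coordinates R X + t. Camera axes: x right, y down, z forward; pixel columns grow to the right and rows downward; lengths in m; the calibration is good to about 2 mm. A picture is of the moment at which its call begins. camera_model takes no time and is no camera call.
- ticket.job_done(): hands the job in; it is judged then, once.
The state is a dict: "time": time; "q": joint angles; "joint_velocities": joint speeds; "joint_efforts": joint torques, N m; "position": TCP position; "tool_rot": TCP orientation; "wrist_force": force on the tool from outside, world axes, zero at the start; "torque": the same for the moment, N m; "finger_gap": finger opening in m; "grip_force": force on a finger pad.
Only numpy, scipy, OpenCV 4.12 (cv2) and the standard library are available. Lean on these libraries where they do the work, as an engineer would, in place of code of your own. Each camera call takes 0.05 s, during which the arm holds its last target. There are 200 camera calls.

## Working session

There is one attempt and no reset: what is moved stays moved. The work goes in short steps, Python scripts to look and compute and a tool call to move; the robot and the scene stay as the last step left them, time stands still between calls to the robot, and variables do not carry over. Pictures are saved under pics/ and viewed, at most 14 in all, crops included, and the job is handed in when it is done.

Besides the shell and the picture viewer there is one more tool, called after "Emit:" by a JSON object that holds its "name" and its "arguments". move_arm: Moves the arm, as the interface text tells. Its arguments: {"type":"object","properties":{"series":{"type":"array"},"squeeze":{"type":"number"}},"required":["series"]}

```bash
ls; mkdir -p pics; python3 - <<'E'
from plant import status, optics, r
import cv2
for n in("scene","top"):
    cv2.imwrite(f"pics/{n}0.png",optics.camera(n)[:,:,::-1]); print(n,optics.camera_model(n))
print(status.get_obs(), r.grip_depth)
E
```

```text
pics
scene {'fov_y': 56.01383338834208, 'cx': 254.70930603553666, 'cy': 188.23777902508726, 'R': array([[ 0.38662648,  0.92211876,  0.01472972],
       [ 0.67784878, -0.27330651, -0.68251343],
       [-0.62533271,  0.27386228, -0.73072461]]), 't': array([-0.26790136, -0.37584578,  1.66738643])}
top {'fov_y': 54.758480733609474, 'cx': 254.4112690622077, 'cy': 193.01816118139115, 'R': array([[ 0.0123505 , -0.99958852, -0.02588913],
       [-0.98569159, -0.00781786, -0.16837745],
       [ 0.16810577,  0.02759824, -0.98538256]]), 't': array([0.03141926, 0.61706985, 1.08625692])}
{'time': 0.1, 'q': array([ 7.41966722e+01,  7.23851589e+00, -2.32107258e+00,  8.05260072e+01,
        7.29745914e-04,  9.00013021e+01]), 'joint_velocities': array([-0.01030656, -0.01223001,  0.15131065, -0.02316641,  0.09096   ,
       -0.07648931]), 'joint_efforts': array([-8.76465438e-04, -4.36909068e+01,  3.53601336e+01,  1.38046916e-02,
       -1.45003773e-04,  5.55598106e-06]), 'position': array([0.14286703, 0.5047833 , 0.23059631]), 'tool_rot': array([-1.79914404e+02, -7.27799835e-04,  1.64195369e+02]), 'wrist_force': array([0.82637622, 0.41447695, 0.17790028]), 'torque': array([ 0.01872872, -0.03779835, -0.00928673]), 'grip_force': 0.0, 'finger_gap': 0.08526266880599935} -0.0187
```

View pics/scene0.png

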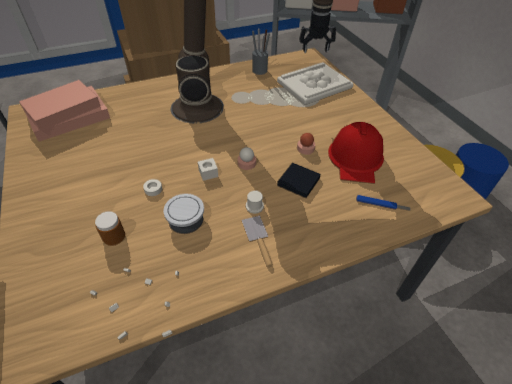

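View pics/top0.png

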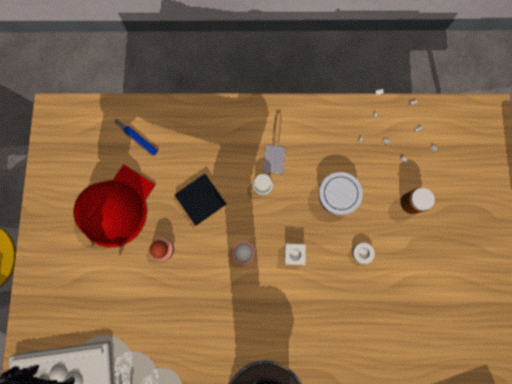

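The scene view shows the clay ball (307,142), slab (299,180), white ball (247,156), block (208,169), cap (153,187), wheel (184,212), drum (255,201), jar (110,228), spatula (257,235) and helmet (358,150). In the top view they are: clay ball (161,250), slab (200,199), drum (263,184), wheel (341,194), white ball (244,254), block (295,255), cap (364,253) and jar (420,200).

```bash
python3 - <<'E'
import cv2,numpy as np
a=cv2.imread("pics/top0.png")[140:275,135:395]; b=cv2.imread("pics/scene0.png")[125:240,130:330]
cv2.imwrite("pics/topc.png",cv2.resize(a,None,fx=3,fy=3,interpolation=cv2.INTER_CUBIC))
cv2.imwrite("pics/scenec.png",cv2.resize(b,None,fx=4,fy=4,interpolation=cv2.INTER_CUBIC))
E
```

```text
(no output)
```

View pics/topc.png

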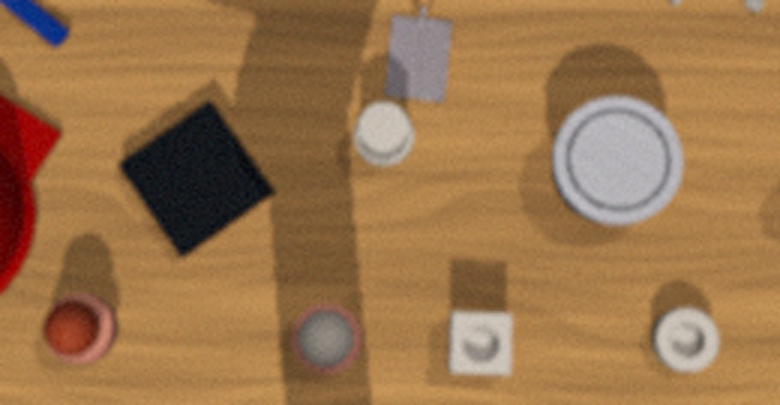

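View pics/scenec.png

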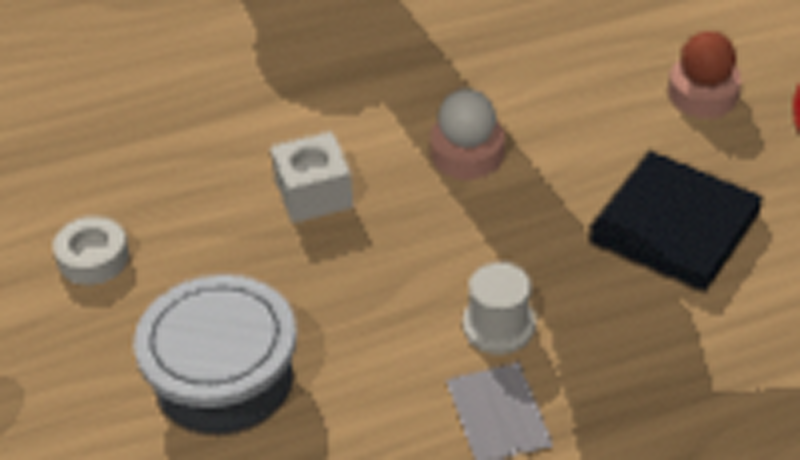

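```bash
cat > h.py <<'E'
import cv2,numpy as np
from plant import optics
def model(n):
    m=optics.camera_model(n); f=192/np.tan(np.radians(m["fov_y"]/2))
    return f,m["cx"],m["cy"],np.array(m["R"]),np.array(m["t"])
def ray(n,p):
    f,cx,cy,R,t=model(n); d=R.T@np.array([(p[0]-cx)/f,(p[1]-cy)/f,1]); return -R.T@t,d/np.linalg.norm(d)
def plane(n,p,z):
    c,d=ray(n,p); return c+d*(z-c[2])/d[2]
def tri(ps,pt):
    A=np.zeros((3,3));b=np.zeros(3);L=[]
    for n,p in(("scene",ps),("top",pt)):
        c,d=ray(n,p);P=np.eye(3)-np.outer(d,d);A+=P;b+=P@c;L.append((c,P))
    x=np.linalg.solve(A,b); return x,[1000*np.linalg.norm(P@(x-c)) for c,P in L]
U=6
def up(img,box):
    x0,y0,x1,y1=box
    return cv2.resize(img[y0:y1,x0:x1],None,fx=U,fy=U,interpolation=cv2.INTER_CUBIC)
def blob(mask,box,seed=None):
    """largest blob: contour in full-picture pixels"""
    cs,_=cv2.findContours(mask.astype(np.uint8),cv2.RETR_EXTERNAL,cv2.CHAIN_APPROX_NONE)
    c=max(cs,key=cv2.contourArea)
    return c
def topx(p,box): return (np.array(p,float)+.5)/U-.5+np.array(box[:2])
def cen(c,box):
    m=cv2.moments(c); return topx((m["m10"]/m["m00"],m["m01"]/m["m00"]),box)
E
cat > m0.py <<'E'
from h import *
I={n:cv2.imread(f"pics/{n}0.png") for n in("scene","top")}
B={"cap":((140,174,168,202),(348,238,380,270)),"block":((192,155,225,188),(278,238,312,272)),
"wheel":((158,188,210,238),(312,165,370,222)),"slab":((272,158,325,202),(168,168,232,232)),
"drum":((242,187,270,216),(249,169,277,198)),"white_ball":((235,142,262,172),(228,238,260,270)),"clay_ball":((294,128,320,156),(145,234,178,266))}
def masks(k,u):
    h,s,v=[x.astype(int) for x in cv2.split(cv2.cvtColor(u,cv2.COLOR_BGR2HSV))]
    if k=="slab": return v<48
    if k=="white_ball": return s<50
    if k=="clay_ball": return (s>150)&((h<9)|(h>170))
    return s<75
if __name__=="__main__":
  tiles=[]
  for k,(bs,bt) in B.items():
    P=[];row=[]
    for n,b in(("scene",bs),("top",bt)):
        u=up(I[n],b); c=blob(masks(k,u),b); P.append(cen(c,b))
        cv2.drawContours(u,[c],-1,(0,255,0),1); row.append(cv2.resize(u,(190,190)))
        if n=="top":
            (x,y),(w,h),a=cv2.minAreaRect(c); print(k,"rect px",round(w/U,2),round(h/U,2),a,"area d",round(2*np.sqrt(cv2.contourArea(c)/np.pi)/U,2))
    x,e=tri(*P); print("  tri",np.round(x*1000,1),np.round(e,1),"px",np.round(P,1).tolist()); tiles.append(np.vstack(row))
  tiles.append(0*tiles[0])
  cv2.imwrite("pics/m0.png",np.vstack([np.hstack(tiles[:4]),np.hstack(tiles[4:])])[:, :])
  im=cv2.imread("pics/m0.png"); cv2.imwrite("pics/m0.png",cv2.resize(im,(600,600)))
E
python3 m0.py
```

```text
cap rect px 21.33 22.0 90.0 area d 21.75
  tri [ 440.4 -296.5   11.8] [1.5 1.5] px [[152.3, 187.1], [363.1, 252.7]]
block rect px 20.97 21.22 1.3478872776031494 area d 23.29
  tri [434.4 -85.3  22.7] [1.7 1.7] px [[207.7, 168.6], [294.6, 253.9]]
wheel rect px 43.57 43.8 78.69007110595703 area d 43.72
  tri [ 621.5 -225.1   40. ] [2.1 2.1] px [[184.0, 212.5], [340.3, 193.0]]
slab rect px 36.92 37.09 54.9363899230957 area d 40.91
  tri [603.7 213.5   9. ] [0.7 0.7] px [[298.6, 179.8], [199.9, 199.0]]
drum rect px 21.29 19.78 66.03751373291016 area d 20.45
  tri [651.1  14.6  21.3] [1.4 1.4] px [[254.4, 201.8], [262.5, 184.2]]
white_ball rect px 16.82 17.01 41.18592834472656 area d 16.83
  tri [436.4  70.9  45.5] [1. 1.] px [[246.3, 154.1], [243.0, 252.5]]
clay_ball rect px 17.03 17.91 6.581944942474365 area d 17.44
  tri [443.8 328.2  46.3] [1.3 1.3] px [[306.7, 139.2], [158.4, 249.0]]
```

View pics/m0.png

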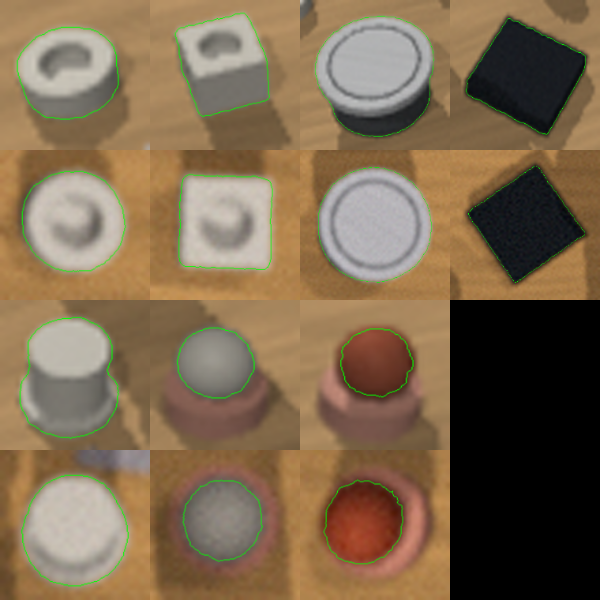

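```bash
cat > m1.py <<'E'
from m0 import *
print("cams",[np.round(ray(n,(0,0))[0],3) for n in I])
def bright(k,n,thr):
    b=B[k][n=="top"]; u=up(I[n],b); v=cv2.cvtColor(u,cv2.COLOR_BGR2HSV)
    m=masks(k,u)&(v[...,2]>thr); c=blob(m,b); e=cv2.fitEllipse(cv2.convexHull(c)); return topx(e[0],b),np.array(e[1])/U
for k,ts,tt in(("drum",160,175),("cap",160,0),("wheel",130,0)):
    s,es=bright(k,"scene",ts); t,et=bright(k,"top",tt)
    x,e=tri(s,t); print(k,"top",np.round(x*1000,1),np.round(e,1),"axes",np.round(es,1),np.round(et,1))
for k,z in(("slab",.025),("block",.045)):
    for n in("scene","top"):
        b=B[k][n=="top"];c=blob(masks(k,up(I[n],b)),b)
        if n=="top": q=topx(cv2.boxPoints(cv2.minAreaRect(c)),b)
        else: q=topx(cv2.approxPolyDP(c,0.03*cv2.arcLength(c,True),True)[:,0],b)
        w=np.array([plane(n,p,z if n=="scene" else z/2) for p in q])[:,:2]
        d=np.roll(w,-1,0)-w
        print(k,n,np.round(q,1).tolist(),np.round(w*1000,1).tolist(),"ang",np.round(np.degrees(np.arctan2(d[:,1],d[:,0]))%90,1),"len",np.round(np.linalg.norm(d,axis=1)*1000,1),"mean",np.round(w.mean(0)*1000,1))
for k,z in(("cap",.012),("block",.0225),("slab",.0125),("white_ball",.047),("clay_ball",.047),("wheel",.06)):
  print(k,[np.round(plane(n,cen(blob(masks(k,up(I[n],B[k][i])),0),B[k][i]),z)[:2]*1000,1) for i,n in enumerate(("scene","top"))])
E
python3 m1.py
```

```text
cams [array([ 1.401, -0.312,  0.966]), array([0.425, 0.006, 1.175])]
drum top [647.1  13.4  48.7] [2.9 2.9] axes [11.3 15.2] [17.4 20.8]
cap top [ 439.9 -295.3   22.2] [0. 0.] axes [12.5 18.3] [21.5 22.4]
wheel top [ 618.4 -223.6   55.4] [0.4 0.4] axes [31.  41.6] [43.6 44.3]
slab scene [[292.1, 162.9], [277.2, 184.4], [305.8, 196.9], [319.4, 174.1]] [[527.1, 224.2], [608.9, 123.0], [701.0, 189.8], [619.4, 291.2]] ang [39.  36.  38.8 36. ] len [130.1 113.8 130.1 114.1] mean [614.1 207. ]
slab top [[174.0, 194.5], [204.4, 173.2], [225.6, 203.4], [195.2, 224.7]] [[616.9, 296.0], [687.2, 200.9], [589.5, 129.9], [520.9, 224.0]] ang [36.5 36.  36.1 36.9] len [118.3 120.8 116.4 119.9] mean [603.6 212.7]
block scene [[212.2, 157.4], [197.1, 161.8], [203.1, 180.1], [217.8, 175.9]] [[405.8, -54.5], [407.7, -114.5], [507.8, -122.1], [507.3, -67.1]] ang [ 1.8 85.6  0.5 82.9] len [ 60.  100.4  55.  102.3] mean [457.1 -89.6]
block top [[283.9, 264.2], [284.4, 243.0], [305.4, 243.5], [304.9, 264.7]] [[402.4, -54.1], [466.5, -55.7], [465.8, -120.0], [401.7, -117.8]] ang [88.6 89.3 88.  89.4] len [64.2 64.3 64.1 63.7] mean [434.1 -86.9]
cap [array([ 441.4, -295.1]), array([ 440., -298.])]
block [array([434.8, -83.7]), array([433.9, -86.9])]
slab [array([606.7, 212.3]), array([602.9, 212.2])]
white_ball [array([438.2,  71.2]), array([436.1,  69.9])]
clay_ball [array([444.6, 329.2]), array([443.3, 326.7])]
wheel [array([ 639.1, -225.1]), array([ 617.5, -223. ])]
```

```bash
cat > g.py <<'E'
import sys,numpy as np
from scipy.spatial.transform import Rotation as Ro
from plant import status
def show(*targets):
    o=status.get_obs(); R=Ro.from_euler("xyz",o["tool_rot"],degrees=True)
    print("t",round(o["time"],2),"pos",np.round(o["position"]*1000,1),"rpy",np.round(o["tool_rot"],2),"gap",round(o["finger_gap"]*1000,1),"grip",round(o["grip_force"],1),"F",np.round(o["wrist_force"],1),"q",np.round(o["q"],1))
    for x,y,z,yaw in targets:
        d=R.inv().apply(np.array([x,y,z])/1000-o["position"])*100
        w=(R.inv()*Ro.from_euler("xyz",[180,0,yaw],degrees=True)).as_rotvec(degrees=True)
        print("row",np.round(d,2),np.round(w,2))
if __name__=="__main__":
    a=[float(v) for v in sys.argv[1:]]; show(*[a[i:i+4] for i in range(0,len(a),4)])
E
python3 g.py 651 13.5 200 180 651 13.5 13 180
```

```text
t 0.1 pos [142.9 504.8 230.6] rpy [-179.91   -0.    164.2 ] gap 85.3 grip 0.0 F [0.8 0.4 0.2] q [74.2  7.2 -2.3 80.5  0.  90. ]
row [-62.27 -33.43   3.11] [-8.00e-02 -1.00e-02 -1.58e+01]
row [-62.27 -33.4   21.81] [-8.00e-02 -1.00e-02 -1.58e+01]
```

Emit:
{"name": "move_arm", "arguments": {"series": [[-62.3, -33.4, 3, 0, 0, -15.8, 1], [-62.3, -33.4, 3, 0, 0, -15.8, 1], [-62.3, -33.4, 3, 0, 0, -15.8, 1], [-62.3, -33.4, 3, 0, 0, -15.8, 1], [-62.3, -33.4, 3, 0, 0, -15.8, 1]]}}

```text
time: 0.72
position: [0.3653, 0.29, 0.218]
tool_rot: [-180.0, -0.0, -180.0]
wrist_force: [0.7, 1.0, 0.1]
finger_gap: 0.0853
grip_force: 0.0
```

Emit:
{"name": "move_arm", "arguments": {"series": [[-28.6, -27.6, 4, 0, 0, 0, 1], [-28.6, -27.6, 4, 0, 0, 0, 1], [-28.6, -27.6, 4, 0, 0, 0, 1], [-28.6, -27.6, 4, 0, 0, 0, 1], [-28.6, -27.6, 4, 0, 0, 0, 1]]}}

```text
time: 1.35
position: [0.5891, 0.074, 0.1864]
tool_rot: [180.0, -0.0, 180.0]
wrist_force: [0.5, 1.0, 0.2]
finger_gap: 0.0854
grip_force: 0.0
```

```bash
python3 g.py 651 13.5 120 180 651 13.5 13 180
```

```text
t 1.35 pos [589.1  74.  186.4] rpy [ 1.7999e+02 -3.0000e-02  1.7998e+02] gap 85.4 grip 0.0 F [0.5 1.  0.2] q [ 7.2 14.9  1.5 76.6  0.   7.2]
row [-6.2  -6.05  6.64] [ 0.01 -0.03 -0.02]
row [-6.2  -6.06 17.34] [ 0.01 -0.03 -0.02]
```

Emit:
{"name": "move_arm", "arguments": {"series": [[-6.2, -6.05, 3, 0, 0, 0, 1], [-6.2, -6.05, 7, 0, 0, 0, 1], [-6.2, -6.05, 12, 0, 0, 0, 1], [-6.2, -6.05, 17.2, 0, 0, 0, 1], [-6.2, -6.05, 17.2, 0, 0, 0, 1]], "squeeze": 30}}

```text
time: 1.98
position: [0.6459, 0.015, 0.01]
tool_rot: [-180.0, -0.6, 180.0]
wrist_force: [0.3, 0.4, 0.2]
finger_gap: 0.0855
grip_force: 0.0
```

```bash
python3 - <<'E'
from g import *; from plant import optics; import cv2
show((651,13.5,14,180))
a=optics.camera("top");b=optics.camera("scene")
f=lambda im,b:cv2.resize(im[b[1]:b[3],b[0]:b[2],::-1],(400,400),interpolation=cv2.INTER_CUBIC)
cv2.imwrite("pics/g1.png",cv2.hconcat([f(a,(233,154,293,214)),f(b,(225,170,285,230))]))
E
```

```text
t 1.98 pos [645.9  15.   10. ] rpy [-179.99   -0.57  179.98] gap 85.5 grip 0.0 F [0.3 0.4 0.2] q [ 1.3 25.1 -6.8 58.7 -0.   1.3]
row [-0.5  -0.15 -0.4 ] [-0.01 -0.57 -0.02]
```

View pics/g1.png

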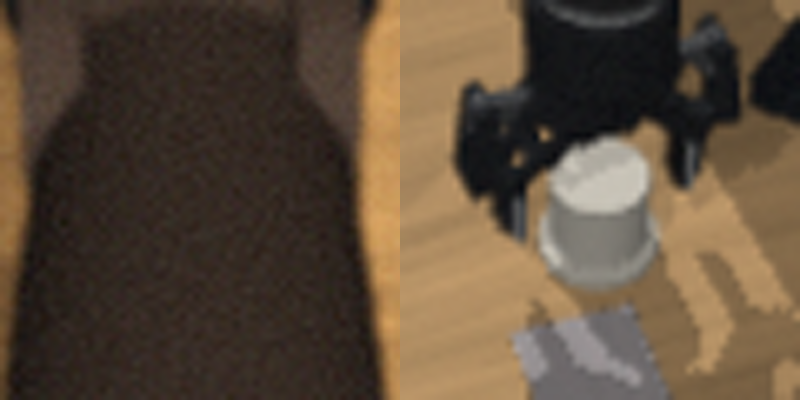

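The scene crop shows the gripper straddling the drum, a few mm behind it. It is still settling.

Emit:
{"name": "move_arm", "arguments": {"series": [[0, 0, -0.2, 0, 0, 0, 1], [0, 0, -0.2, 0, 0, 0, 1]]}}

```text
time: 2.33
position: [0.6516, 0.0154, 0.0197]
tool_rot: [180.0, 0.2, -180.0]
wrist_force: [-0.1, 0.1, -0.4]
finger_gap: 0.0851
grip_force: 0.0
```

```bash
python3 g.py 651 13.5 14 180
```

```text
t 2.33 pos [651.6  15.4  19.7] rpy [ 180.      0.24 -179.99] gap 85.1 grip 0.0 F [-0.1  0.1 -0.4] q [ 1.4 24.7 -6.2 58.9 -0.   1.3]
row [ 0.06 -0.19  0.57] [0.   0.24 0.01]
```

Emit:
{"name": "move_arm", "arguments": {"series": [[0, -0.1, 0.3, 0, 0, 0, 1], [0, -0.1, 0.3, 0, 0, 0, 0.5], [0, -0.1, 0.3, 0, 0, 0, 0.3], [0, -0.1, 0.3, 0, 0, 0, 0.3], [0, -0.1, 0.3, 0, 0, 0, 0.3]], "squeeze": 35}}

```text
time: 2.95
position: [0.6501, 0.0143, 0.0141]
tool_rot: [180.0, 0.0, 180.0]
wrist_force: [0.1, -1.3, 2.3]
finger_gap: 0.0513
grip_force: 36.6
```

```bash
python3 g.py 651 13.5 14 180
```

```text
t 2.95 pos [650.1  14.3  14.1] rpy [1.8e+02 1.0e-02 1.8e+02] gap 51.3 grip 36.6 F [ 0.1 -1.3  2.3] q [ 1.3 24.9 -6.6 58.5  0.   1.3]
row [-0.09 -0.08  0.01] [ 0.    0.01 -0.  ]
```

Emit:
{"name": "move_arm", "arguments": {"series": [[0, 0, -3, 0, 0, 0, 0.3], [0.2, -1, -7.5, 0, 0, 0, 0.3], [1, -5.5, -10.5, 0, 0, 0, 0.3], [2, -11, -10.5, 0, 0, 0, 0.3], [2.8, -16.5, -10.5, 0, 0, 0, 0.3]]}}

```text
time: 3.58
position: [0.6217, -0.152, 0.1193]
tool_rot: [-180.0, 0.0, -180.0]
wrist_force: [0.8, -0.9, -1.4]
finger_gap: 0.0511
grip_force: 37.0
```

Emit:
{"name": "move_arm", "arguments": {"series": [[0.4, -4, 0, 0, 0, 0, 0.3], [0.4, -7.2, 0, 0, 0, 0, 0.3], [0.4, -7.2, 0, 0, 0, 0, 0.3], [0.4, -7.2, 0, 0, 0, 0, 0.3]]}}

```text
time: 4.08
position: [0.6177, -0.2223, 0.1185]
tool_rot: [180.0, -0.1, 180.0]
wrist_force: [0.1, 0.1, -1.3]
finger_gap: 0.0514
grip_force: 37.1
```

```bash
python3 - <<'E'
from g import *; from plant import optics; import cv2
show((618.2,-223.4,79,180))
a=optics.camera("top");b=optics.camera("scene")
cv2.imwrite("pics/top1.png",a[:,:,::-1]);cv2.imwrite("pics/scene1.png",b[:,:,::-1])
E
```

```text
t 4.08 pos [ 617.7 -222.3  118.5] rpy [ 1.7996e+02 -5.0000e-02  1.7999e+02] gap 51.4 grip 37.1 F [ 0.1  0.1 -1.3] q [-19.8  22.6   3.6  71.    0.  -19.8]
row [-0.05 -0.11  3.95] [ 0.04 -0.05 -0.01]
```

Emit:
{"name": "move_arm", "arguments": {"series": [[-0.05, -0.1, 1.5, 0, 0, 0, 0.3], [-0.05, -0.1, 3, 0, 0, 0, 0.3], [-0.05, -0.1, 3.9, 0, 0, 0, 0.3], [-0.05, -0.1, 4.1, 0, 0, 0, 0.3], [-0.05, -0.1, 4.1, 0, 0, 0, 0.3]]}}

```text
time: 4.8
position: [0.6185, -0.2237, 0.0779]
tool_rot: [180.0, -0.0, 180.0]
wrist_force: [-0.9, -0.1, -2.1]
finger_gap: 0.0512
grip_force: 37.1
```

```bash
python3 - <<'E'
from g import *; from plant import optics; import cv2
show((618.2,-223.4,74.1,180))
b=optics.camera("scene");cv2.imwrite("pics/scene2.png",b[:,:,::-1])
cv2.imwrite("pics/g2.png",cv2.resize(b[160:240,150:220,::-1],None,fx=7,fy=7,interpolation=cv2.INTER_CUBIC))
E
```

```text
t 4.8 pos [ 618.5 -223.7   77.9] rpy [180.  -0. 180.] gap 51.2 grip 37.1 F [-0.9 -0.1 -2.1] q [-19.9  23.6  -0.2  66.2  -0.  -19.9]
row [0.03 0.03 0.38] [ 0. -0. -0.]
```

View pics/g2.png

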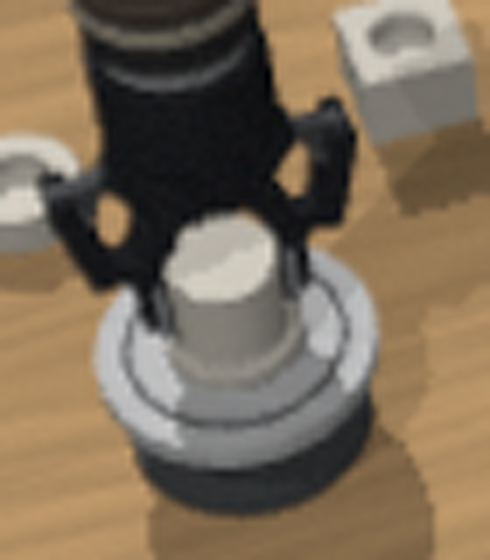

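```bash
python3 - <<'E'
from m1 import *
s,_=bright("wheel","scene",130); c0=plane("scene",s,.06)*1000; print("wheel c scene",s,np.round(c0,1))
for nm,p,z in(("footfront",(225,383),.0638),("footL",(168,343),.0665),("footR",(302,333),.0665),("ringfront",(228,425),.06),("rimfront",(232,452),.06)):
    q=(np.array(p)+.5)/7-.5+[150,160]; X=plane("scene",q,z)*1000; print(nm,q,np.round(X,1),np.round(np.linalg.norm((X-c0)[:2]),1))
E
```

```text
cams [array([ 1.401, -0.312,  0.966]), array([0.425, 0.006, 1.175])]
drum top [647.1  13.4  48.7] [2.9 2.9] axes [11.3 15.2] [17.4 20.8]
cap top [ 439.9 -295.3   22.2] [0. 0.] axes [12.5 18.3] [21.5 22.4]
wheel top [ 618.4 -223.6   55.4] [0.4 0.4] axes [31.  41.6] [43.6 44.3]
slab scene [[292.1, 162.9], [277.2, 184.4], [305.8, 196.9], [319.4, 174.1]] [[527.1, 224.2], [608.9, 123.0], [701.0, 189.8], [619.4, 291.2]] ang [39.  36.  38.8 36. ] len [130.1 113.8 130.1 114.1] mean [614.1 207. ]
slab top [[174.0, 194.5], [204.4, 173.2], [225.6, 203.4], [195.2, 224.7]] [[616.9, 296.0], [687.2, 200.9], [589.5, 129.9], [520.9, 224.0]] ang [36.5 36.  36.1 36.9] len [118.3 120.8 116.4 119.9] mean [603.6 212.7]
block scene [[212.2, 157.4], [197.1, 161.8], [203.1, 180.1], [217.8, 175.9]] [[405.8, -54.5], [407.7, -114.5], [507.8, -122.1], [507.3, -67.1]] ang [ 1.8 85.6  0.5 82.9] len [ 60.  100.4  55.  102.3] mean [457.1 -89.6]
block top [[283.9, 264.2], [284.4, 243.0], [305.4, 243.5], [304.9, 264.7]] [[402.4, -54.1], [466.5, -55.7], [465.8, -120.0], [401.7, -117.8]] ang [88.6 89.3 88.  89.4] len [64.2 64.3 64.1 63.7] mean [434.1 -86.9]
cap [array([ 441.4, -295.1]), array([ 440., -298.])]
block [array([434.8, -83.7]), array([433.9, -86.9])]
slab [array([606.7, 212.3]), array([602.9, 212.2])]
white_ball [array([438.2,  71.2]), array([436.1,  69.9])]
clay_ball [array([444.6, 329.2]), array([443.3, 326.7])]
wheel [array([ 639.1, -225.1]), array([ 617.5, -223. ])]
wheel c scene [183.1150945  208.63534419] [ 622.5 -223.7   60. ]
footfront [181.71428571 214.28571429] [ 646.9 -234.3   63.8] 26.6
footL [173.57142857 208.57142857] [ 616.3 -252.7   66.5] 29.6
footR [192.71428571 207.14285714] [ 633.6 -194.    66.5] 31.7
ringfront [182.14285714 220.28571429] [ 667.9 -239.1   60. ] 47.9
rimfront [182.71428571 224.14285714] [ 683.4 -241.4   60. ] 63.4
```

```bash
python3 - <<'E' | tail -5
from m1 import *
s,_=bright("drum","scene",160); print("drum0 scene",s,np.round(plane("scene",s,.055)*1000,1))
u=up(I["scene"],B["drum"][0]); 
for p in((183.1,208.6),): print("wheel scene",np.round(plane("scene",p,.06)*1000,1))
q=(np.array((221,257))+.5)/7-.5+[150,160]; print("drum now top",np.round(plane("scene",q,.1188)*1000,1))
# original drum foot front/left/right in crop scenec (x4, origin 130,125): front (500,352), L (463,322), R(537,320)
for p in((500,352),): print("foot0 front",np.round(plane("scene",(np.array(p)+.5)/4-.5+[130,125],0)*1000,1))
c0=plane("scene",s,.055)*1000
E
```

```text
wheel [array([ 639.1, -225.1]), array([ 617.5, -223. ])]
drum0 scene [254.20713806 195.76555506] [653.1  14.   55. ]
wheel scene [ 622.3 -223.7   60. ]
drum now top [ 621.8 -222.   118.8]
foot0 front [680.4   4.9   0. ]
```

Emit:
{"name": "move_arm", "arguments": {"series": [[-0.15, -0.05, 0.2, 0, 0, 0, 0.3], [-0.15, -0.05, 0.3, 0, 0, 0, 0.3], [-0.15, -0.05, 0.35, 0, 0, 0, 0.3], [-0.15, -0.05, 0.35, 0, 0, 0, 0.3]]}}

```text
time: 5.35
position: [0.62, -0.2242, 0.0745]
tool_rot: [180.0, -0.0, 180.0]
wrist_force: [-0.0, 0.1, -1.7]
finger_gap: 0.0514
grip_force: 37.1
```

Almost down; I'll ease until contact.

Emit:
{"name": "move_arm", "arguments": {"series": [[0, 0, 0.05, 0, 0, 0, 0.3], [0, 0, 0.08, 0, 0, 0, 0.3], [0, 0, 0.08, 0, 0, 0, 0.3]]}}

```text
time: 5.72
position: [0.62, -0.2242, 0.0741]
tool_rot: [-180.0, 0.0, 180.0]
wrist_force: [-1.4, 0.6, 2.6]
finger_gap: 0.0511
grip_force: 37.1
```

Emit:
{"name": "move_arm", "arguments": {"series": [[0, 0, -0.02, 0, 0, 0, 0.7], [0, 0, -0.02, 0, 0, 0, 1], [0, 0, -0.02, 0, 0, 0, 1], [0, 0, -2, 0, 0, 0, 1], [0, 0, -6.5, 0, 0, 0, 1]]}}

```text
time: 6.35
position: [0.6186, -0.2237, 0.1368]
tool_rot: [179.9, -0.3, 180.0]
wrist_force: [-0.4, -0.2, -0.2]
finger_gap: 0.0856
grip_force: 0.0
```

Emit:
{"name": "move_arm", "arguments": {"series": [[2, 0, -2, 0, 0, 0, 1], [7, -2, -2, 0, 0, 0, 1], [12.5, -4, -2, 0, 0, 0, 1], [17.8, -7.2, -2, 0, 0, 0, 1], [17.8, -7.2, -1, 0, 0, 0, 1]]}}

```text
time: 6.98
position: [0.4394, -0.298, 0.1498]
tool_rot: [-179.9, 0.1, 179.7]
wrist_force: [0.9, -1.3, 0.3]
finger_gap: 0.0855
grip_force: 0.0
```

```bash
python3 - <<'E'
from g import *; from plant import optics; import cv2
show((440.5,-296.5,80,180),(440.5,-296.5,4,180))
a=optics.camera("top");b=optics.camera("scene")
cv2.imwrite("pics/top3.png",a[:,:,::-1]);cv2.imwrite("pics/scene3.png",b[:,:,::-1])
f=lambda im,b:cv2.resize(im[b[1]:b[3],b[0]:b[2],::-1],(400,400),interpolation=cv2.INTER_CUBIC)
cv2.imwrite("pics/g3.png",cv2.hconcat([f(a,(312,165,370,223)),f(b,(155,180,213,238))]))
E
```

```text
t 6.97 pos [ 439.4 -298.   149.8] rpy [-1.7991e+02  7.0000e-02  1.7973e+02] gap 85.5 grip 0.0 F [ 0.9 -1.3  0.3] q [-34.1   8.4 -11.1  70.4  -0.  -33.9]
row [-0.1   0.16  6.98] [-0.09  0.07 -0.27]
row [-0.09  0.17 14.58] [-0.09  0.07 -0.27]
```

View pics/g3.png

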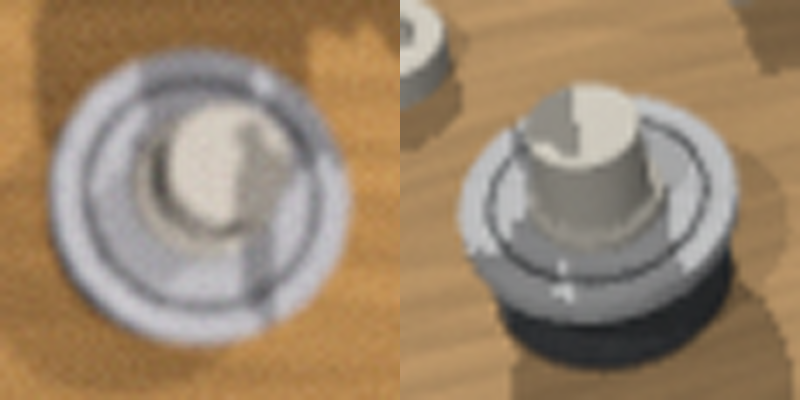

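```bash
cat > c.py <<'E'
from h import *
def cr(n,p,o,s,z): 
    q=(np.array(p)+.5)/s-.5+o; return np.round(plane(n,q,z)*1000,1)[:2]
E
python3 - <<'E'
from c import *
s=400/58
T=lambda p,z:cr("top",p,[312,165],s,z); S=lambda p,z:cr("scene",(p[0]-400,p[1]),[155,180],s,z)
print("top: wheel",T((199,197),.06),"foot left edge",T((135,180),.068),"foot bottom",T((205,250),.068),"drumtop",T((228,163),.115))
print("scene: wheel",S((598,208),.06),"foot front",S((592,243),.0605),"foot L",S((522,200),.068),"R",S((662,195),.068),"drumtop",S((580,126),.115))
# masks on top view: drum is warm, wheel bluish
for n,o in(("top",(312,165,370,223)),("scene",(155,180,213,238))):
    u=up(cv2.imread(f"pics/{n}3.png"),o).astype(int); d=u[...,2]-u[...,0]   # R-B
    h=cv2.cvtColor(u.clip(0,255).astype(np.uint8),cv2.COLOR_BGR2HSV)[...,1]
    m=cv2.morphologyEx(((d>4)&(h<75)).astype(np.uint8),cv2.MORPH_OPEN,np.ones((9,9)))
    c=blob(m,o); x,y,w,hh=cv2.boundingRect(c); print(n,"drum box px",topx((x,y),o),topx((x+w,y+hh),o),cen(c,o))
E
```

```text
top: wheel [ 617.2 -223.6] foot left edge [ 623.1 -194.3] foot bottom [ 592.4 -223.9] drumtop [ 622.3 -224.7]
scene: wheel [ 627.2 -224.4] foot front [ 647.  -232.5] foot L [ 616.  -256.7] R [ 637.5 -195.5] drumtop [ 624.1 -224.7]
top drum box px [330.41666667 179.08333333] [354.08333333 202.25      ] [342.19254036 190.48247482]
scene drum box px [172.08333333 191.58333333] [193.25       216.41666667] [182.25334785 204.13717399]
```

The top crop shows the drum's top circle at crop (228,163) against the wheel's centre at (199,197). After parallax, the drum is about 4 mm off towards +x, so I'll go back and correct it.

Emit:
{"name": "move_arm", "arguments": {"series": [[-3, 1, 0, 0, 0, 0, 1], [-8, 3, 0, 0, 0, 0, 1], [-13.5, 5.5, 0, 0, 0, 0, 1], [-18, 7.4, 0, 0, 0, 0, 1], [-18, 7.4, 0, 0, 0, 0, 1]]}}

```text
time: 7.7
position: [0.6257, -0.219, 0.1468]
tool_rot: [179.9, -0.0, -179.7]
wrist_force: [-0.7, -1.0, -0.8]
finger_gap: 0.0854
grip_force: 0.0
```

Emit:
{"name": "move_arm", "arguments": {"series": [[0, 0, 0, 0, 0, 0, 1], [0, 0, 0, 0, 0, 0, 1]]}}

```text
time: 7.95
position: [0.6214, -0.2223, 0.1488]
tool_rot: [-180.0, -0.0, 180.0]
wrist_force: [-0.1, 0.4, -0.0]
finger_gap: 0.0855
grip_force: 0.0
```

```bash
python3 g.py 620 -224.2 75.5 180
```

```text
t 7.95 pos [ 621.4 -222.3  148.8] rpy [-1.8000e+02 -1.0000e-02  1.7998e+02] gap 85.5 grip 0.0 F [-0.1  0.4 -0. ] q [-19.7  22.5   7.3  74.8  -0.  -19.7]
row [ 0.14 -0.19  7.33] [-0.   -0.01 -0.02]
```

Emit:
{"name": "move_arm", "arguments": {"series": [[0.14, -0.19, 3, 0, 0, 0, 1], [0.14, -0.19, 6, 0, 0, 0, 1], [0.14, -0.19, 7.2, 0, 0, 0, 1], [0.14, -0.19, 7.2, 0, 0, 0, 1], [0.14, -0.19, 7.2, 0, 0, 0, 1]]}}

```text
time: 8.57
position: [0.6211, -0.2246, 0.0782]
tool_rot: [-180.0, 0.1, 180.0]
wrist_force: [0.3, -0.5, 0.8]
finger_gap: 0.0855
grip_force: 0.0
```

Emit:
{"name": "move_arm", "arguments": {"series": [[0, 0, 0, 0, 0, 0, 0.6], [0, 0, 0, 0, 0, 0, 0.3], [0, 0, 0, 0, 0, 0, 0.3], [0, 0, 0, 0, 0, 0, 0.3]], "squeeze": 30}}

```text
time: 9.07
position: [0.6211, -0.2243, 0.0776]
tool_rot: [-180.0, 0.1, 180.0]
wrist_force: [-0.5, -1.7, 5.2]
finger_gap: 0.0512
grip_force: 31.6
```

Emit:
{"name": "move_arm", "arguments": {"series": [[0, 0, -0.3, 0, 0, 0, 0.3], [0.2, 0.05, -0.4, 0, 0, 0, 0.3], [0.4, 0.1, -0.4, 0, 0, 0, 0.3], [0.4, 0.1, -0.4, 0, 0, 0, 0.3], [0.4, 0.1, -0.2, 0, 0, 0, 0.3]]}}

```text
time: 9.7
position: [0.6166, -0.2231, 0.0787]
tool_rot: [-180.0, 0.0, 180.0]
wrist_force: [0.2, -0.6, -0.6]
finger_gap: 0.0511
grip_force: 31.5
```

```bash
python3 g.py 616 -223.5 77 180
```

```text
t 9.7 pos [ 616.6 -223.1   78.7] rpy [-1.8e+02  1.0e-02  1.8e+02] gap 51.1 grip 31.5 F [ 0.2 -0.6 -0.6] q [-19.9  23.3  -0.4  66.2  -0.  -19.9]
row [ 0.06 -0.04  0.17] [-0.    0.01 -0.  ]
```

Emit:
{"name": "move_arm", "arguments": {"series": [[0, 0, 0.05, 0, 0, 0, 0.3], [0, 0, 0.12, 0, 0, 0, 0.3], [0, 0, 0.15, 0, 0, 0, 0.3], [0, 0, 0.15, 0, 0, 0, 0.3]]}}

```text
time: 10.2
position: [0.6165, -0.2231, 0.0776]
tool_rot: [-180.0, 0.0, 180.0]
wrist_force: [-2.7, 0.9, 3.6]
finger_gap: 0.0514
grip_force: 31.7
```

Contact. Release, lift and return above the cap.

Emit:
{"name": "move_arm", "arguments": {"series": [[0, 0, -0.02, 0, 0, 0, 0.7], [0, 0, -0.02, 0, 0, 0, 1], [0, 0, -0.02, 0, 0, 0, 1], [0, 0, -2, 0, 0, 0, 1], [0, 0, -6.5, 0, 0, 0, 1]]}}

```text
time: 10.82
position: [0.6152, -0.2226, 0.1403]
tool_rot: [179.9, -0.3, 180.0]
wrist_force: [1.0, -0.8, -0.3]
finger_gap: 0.0855
grip_force: 0.0
```

Emit:
{"name": "move_arm", "arguments": {"series": [[2, 0, -1, 0, 0, 0, 1], [7, -2, -1, 0, 0, 0, 1], [12.5, -4, 0, 0, 0, 0, 1], [16, -6, 1, 0, 0, 0, 1], [17.6, -7.3, 3, 0, 0, 0, 1]]}}

```text
time: 11.45
position: [0.4392, -0.2971, 0.1129]
tool_rot: [-179.9, 0.1, 179.9]
wrist_force: [-1.1, -0.7, -0.5]
finger_gap: 0.0851
grip_force: 0.0
```

Emit:
{"name": "move_arm", "arguments": {"series": [[0, 0, 0, 0, 0, 0, 1], [0, 0, 0, 0, 0, 0, 1]]}}

```text
time: 11.7
position: [0.4412, -0.2961, 0.1127]
tool_rot: [-180.0, 0.0, -180.0]
wrist_force: [-0.3, 0.4, 0.1]
finger_gap: 0.0853
grip_force: 0.0
```

```bash
python3 - <<'E'
from g import *; from plant import optics; import cv2
show((440.5,-296.5,80,180),(440.5,-296.5,4,180))
a=optics.camera("top");b=optics.camera("scene")
cv2.imwrite("pics/top4.png",a[:,:,::-1]);cv2.imwrite("pics/scene4.png",b[:,:,::-1])
f=lambda im,b:cv2.resize(im[b[1]:b[3],b[0]:b[2],::-1],(400,400),interpolation=cv2.INTER_CUBIC)
cv2.imwrite("pics/g4.png",cv2.hconcat([f(a,(312,165,370,223)),f(b,(155,180,213,238))]))
E
```

```text
t 11.7 pos [ 441.2 -296.1  112.7] rpy [-1.7999e+02  5.0000e-02 -1.8000e+02] gap 85.3 grip 0.0 F [-0.3  0.4  0.1] q [-33.9   9.4 -14.7  65.9   0.  -33.9]
row [ 0.08 -0.04  3.27] [-0.01  0.05  0.  ]
row [ 0.08 -0.04 10.87] [-0.01  0.05  0.  ]
```

View pics/g4.png

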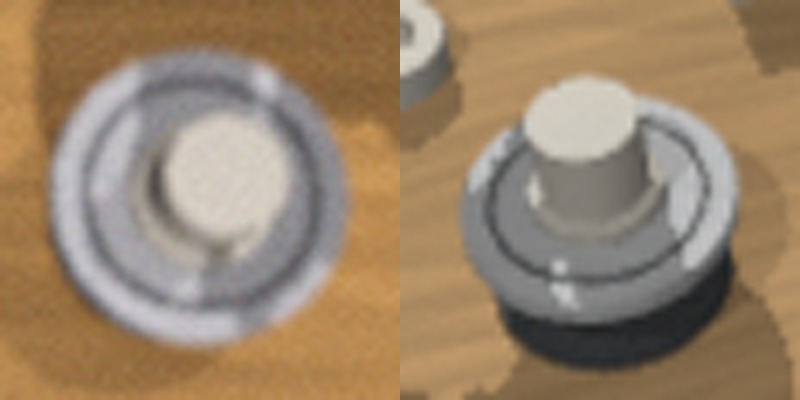

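```bash
python3 - <<'E'
from c import *
s=400/58
T=lambda p,z:cr("top",p,[312,165],s,z); S=lambda p,z:cr("scene",(p[0]-400,p[1]),[155,180],s,z)
print("top ring",T((204,193),.06),"drumtop",T((224,176),.115))
print("scene drumtop",S((580,118),.115),"ringL,R,front",S((488,205),.06),S((712,185),.06),S((595,282),.06))
# ring from the initial pictures: dark circle inside the bright disc
for n,b in(("top",(312,165,370,222)),("scene",(158,184,210,232))):
    g=cv2.cvtColor(up(cv2.imread(f"pics/{n}0.png"),b),cv2.COLOR_BGR2GRAY)
    bh=cv2.morphologyEx(g,cv2.MORPH_BLACKHAT,cv2.getStructuringElement(cv2.MORPH_ELLIPSE,(25,25)))
    m=(bh>18).astype(np.uint8)
    cs,_=cv2.findContours(m,cv2.RETR_EXTERNAL,cv2.CHAIN_APPROX_NONE)
    for c in sorted(cs,key=cv2.contourArea)[-2:]:
        e=cv2.fitEllipse(cv2.convexHull(c)); q=topx(e[0],b); print(n,"ring",np.round(q,2),np.round(np.array(e[1])/U,1),np.round(plane(n,q,.06)*1000,1))
E
```

```text
top ring [ 619.  -225.8] drumtop [ 616.7 -222.9]
scene drumtop [ 619.4 -223.4] ringL,R,front [ 606.  -271.7] [ 633.6 -170.8] [ 669.4 -237.2]
top ring [322.48 203.75] [ 4.8 16. ] [ 584.2 -168.7   60. ]
top ring [340.61 192.83] [34.8 36. ] [ 618.1 -224.1   60. ]
scene ring [168.4  222.54] [ 3.5 14.4] [ 660.4 -281.2   60. ]
scene ring [183.24 208.36] [25.6 33.7] [ 621.5 -223.    60. ]
```

Emit:
{"name": "move_arm", "arguments": {"series": [[0.05, -0.04, 4, 0, 0, 0, 1], [0.05, -0.04, 8, 0, 0, 0, 1], [0.05, -0.04, 10.5, 0, 0, 0, 1], [0.05, -0.04, 10.8, 0, 0, 0, 1], [0.05, -0.04, 10.8, 0, 0, 0, 1]]}}

```text
time: 12.42
position: [0.4411, -0.2966, 0.0051]
tool_rot: [-180.0, 0.1, -180.0]
wrist_force: [-0.4, 0.7, -0.5]
finger_gap: 0.0857
grip_force: 0.0
```

Emit:
{"name": "move_arm", "arguments": {"series": [[0, 0, 0, 0, 0, 0, 0.7], [0, 0, 0, 0, 0, 0, 0.5], [0, 0, 0, 0, 0, 0, 0.5], [0, 0, 0, 0, 0, 0, 0.5]], "squeeze": 30}}

```text
time: 12.92
position: [0.4412, -0.2971, 0.0061]
tool_rot: [-179.9, 0.2, -180.0]
wrist_force: [-0.4, 1.5, 6.1]
finger_gap: 0.063
grip_force: 32.0
```

```bash
python3 - <<'E'
from g import *; from plant import optics; import cv2
show((618,-223.5,150,180))
b=optics.camera("scene")
cv2.imwrite("pics/g5.png",cv2.resize(b[160:215,125:185,::-1],None,fx=8,fy=8,interpolation=cv2.INTER_CUBIC))
E
```

```text
t 12.93 pos [ 441.2 -297.1    6.1] rpy [-1.7992e+02  1.6000e-01 -1.7999e+02] gap 63.0 grip 32.0 F [-0.4  1.5  6.1] q [-34.   13.4 -23.9  52.5   0.  -34. ]
row [-17.72   7.33 -14.35] [-0.08  0.16  0.01]
```

View pics/g5.png

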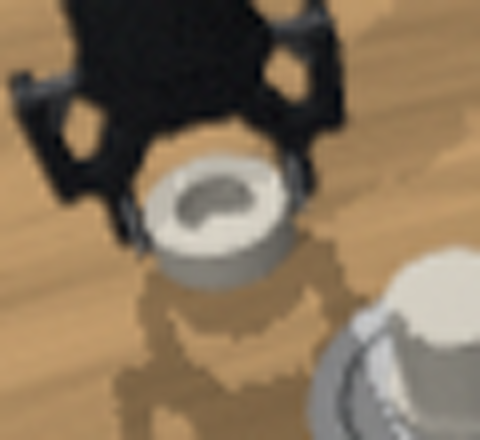

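The cap is held centrally between the pads, dish up.

Emit:
{"name": "move_arm", "arguments": {"series": [[0, 0, -2, 0, 0, 0, 0.5], [0, 0, -6, 0, 0, 0, 0.5], [0, 0, -11, 0, 0, 0, 0.5], [0, 0, -15, 0, 0, 0, 0.5], [-2, 1, -15.5, 0, 0, 0, 0.5]]}}

```text
time: 13.6
position: [0.4614, -0.2878, 0.1636]
tool_rot: [-179.8, 0.3, 179.9]
wrist_force: [0.9, -0.8, -0.5]
finger_gap: 0.0632
grip_force: 33.4
```

Emit:
{"name": "move_arm", "arguments": {"series": [[-4, 1.5, 0, 0, 0, 0, 0.5], [-9, 3.5, 0, 0, 0, 0, 0.5], [-13, 5.5, 0, 0, 0, 0, 0.5], [-15.7, 6.35, 0, 0, 0, 0, 0.5], [-15.7, 6.35, 0, 0, 0, 0, 0.5]]}}

```text
time: 14.22
position: [0.6188, -0.2213, 0.1572]
tool_rot: [180.0, -0.1, -179.8]
wrist_force: [-0.7, -1.1, -1.0]
finger_gap: 0.0631
grip_force: 33.4
```

Emit:
{"name": "move_arm", "arguments": {"series": [[0, 0, 0, 0, 0, 0, 0.5], [0, 0, 0, 0, 0, 0, 0.5]]}}

```text
time: 14.48
position: [0.6163, -0.2233, 0.1592]
tool_rot: [180.0, -0.0, 180.0]
wrist_force: [0.7, 0.6, -0.9]
finger_gap: 0.0631
grip_force: 33.4
```

```bash
python3 g.py 618.5 -223.3 124 180
```

```text
t 14.47 pos [ 616.3 -223.3  159.2] rpy [ 1.8000e+02 -3.0000e-02  1.7995e+02] gap 63.1 grip 33.4 F [ 0.7  0.6 -0.9] q [-19.9  22.    7.7  75.8  -0.  -19.9]
row [-0.22 -0.    3.52] [ 0.   -0.03 -0.05]
```

Descend to about 2 mm above the drum, then check centring numerically in the scene view.

Emit:
{"name": "move_arm", "arguments": {"series": [[-0.2, 0, 1.5, 0, 0, 0, 0.5], [-0.2, 0, 3, 0, 0, 0, 0.5], [-0.2, 0, 3.5, 0, 0, 0, 0.5], [-0.2, 0, 3.5, 0, 0, 0, 0.5], [-0.2, 0, 3.5, 0, 0, 0, 0.5]]}}

```text
time: 15.1
position: [0.6192, -0.2231, 0.1246]
tool_rot: [-180.0, 0.0, 180.0]
wrist_force: [0.5, 0.5, -0.3]
finger_gap: 0.0637
grip_force: 33.4
```

```bash
python3 - <<'E'
from g import *; from h import *
show((618.5,-223.3,121,180))
b=optics.camera("scene")[:,:,::-1].copy();cv2.imwrite("pics/scene6.png",b)
cv2.imwrite("pics/g6.png",cv2.resize(b[165:230,155:215],None,fx=8,fy=8,interpolation=cv2.INTER_CUBIC))
E
```

```text
t 15.1 pos [ 619.2 -223.1  124.6] rpy [-1.7999e+02  3.0000e-02  1.7999e+02] gap 63.7 grip 33.4 F [ 0.5  0.5 -0.3] q [-19.8  22.6   4.4  71.7  -0.  -19.8]
row [ 0.08 -0.02  0.36] [-0.01  0.03 -0.01]
```

View pics/g6.png

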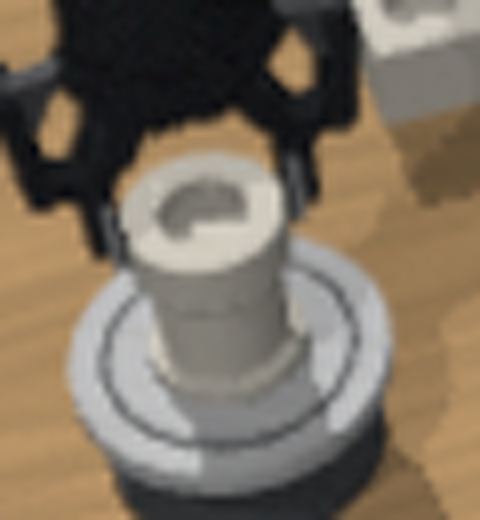

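```bash
python3 - <<'E'
from c import *
print(cr("scene",(202.5,213.5),[155,165],8,.1425))
E
```

```text
[ 621.8 -222.8]
```

Emit:
{"name": "move_arm", "arguments": {"series": [[0.15, 0, 0.15, 0, 0, 0, 0.5], [0.15, 0, 0.25, 0, 0, 0, 0.5], [0.15, 0, 0.32, 0, 0, 0, 0.5], [0.15, 0, 0.35, 0, 0, 0, 0.5], [0.15, 0, 0.35, 0, 0, 0, 0.5]]}}

```text
time: 15.78
position: [0.6176, -0.2231, 0.1212]
tool_rot: [-180.0, 0.0, 180.0]
wrist_force: [-2.4, 1.6, 4.0]
finger_gap: 0.0633
grip_force: 33.7
```

Emit:
{"name": "move_arm", "arguments": {"series": [[0, 0, -0.03, 0, 0, 0, 0.75], [0, 0, -0.03, 0, 0, 0, 1], [0, 0, -0.03, 0, 0, 0, 1], [0, 0, -2, 0, 0, 0, 1], [0, 0, -6, 0, 0, 0, 1]]}}

```text
time: 16.4
position: [0.6166, -0.2226, 0.1792]
tool_rot: [179.9, -0.2, 180.0]
wrist_force: [1.3, -0.1, -0.5]
finger_gap: 0.0853
grip_force: 0.0
```

Emit:
{"name": "move_arm", "arguments": {"series": [[1, 2, -2, 0, 0, 0, 1], [4, 7, -2, 0, 0, 0, 1], [7, 12, -1, 0, 0, 0, 1], [10, 17, 0, 0, 0, 0, 1], [13, 22, 2, 0, 0, 0, 1]]}}

```text
time: 17.02
position: [0.486, -0.001, 0.1607]
tool_rot: [180.0, 0.1, -180.0]
wrist_force: [0.2, 0.4, -0.2]
finger_gap: 0.0852
grip_force: 0.0
```

Emit:
{"name": "move_arm", "arguments": {"series": [[4, 5, 3, 0, 0, 0, 1], [5.1, 7.4, 5, 0, 0, 0, 1], [5.1, 7.4, 5, 0, 0, 0, 1], [5.1, 7.4, 5, 0, 0, 0, 1], [5.1, 7.4, 5, 0, 0, 0, 1]]}}

```text
time: 17.65
position: [0.4375, 0.0706, 0.1114]
tool_rot: [180.0, 0.1, 179.9]
wrist_force: [-1.0, 0.1, 0.3]
finger_gap: 0.0853
grip_force: 0.0
```

```bash
python3 - <<'E'
from g import *; from h import *
show((437.2,70.5,34,180))
for n in("top","scene"): cv2.imwrite(f"pics/{n}7.png",optics.camera(n)[:,:,::-1])
# cap top from both views: warm bright face
for n,b,z in(("top",(325,170,365,210),.139),("scene",(165,175,200,207),.139)):
    u=up(cv2.imread(f"pics/{n}7.png"),b).astype(int); v=u.max(2); d=u[...,2]-u[...,0]
    s=cv2.cvtColor(u.astype(np.uint8),cv2.COLOR_BGR2HSV)[...,1]
    for th in(165,180):
        m=cv2.morphologyEx(((d>4)&(s<75)&(v>th)).astype(np.uint8),cv2.MORPH_OPEN,np.ones((9,9)))
        e=cv2.fitEllipse(cv2.convexHull(blob(m,b))); q=topx(e[0],b); print(n,th,np.round(q,1),np.round(np.array(e[1])/U,1),np.round(plane(n,q,z)*1000,1))
t,s=[cv2.resize(cv2.imread(f"pics/{n}7.png")[y:y+58,x:x+58],(400,400),interpolation=cv2.INTER_CUBIC) for n,x,y in(("top",312,165),("scene",155,170))]
cv2.imwrite("pics/g7.png",cv2.hconcat([t,s]))
E
```

```text
t 17.65 pos [437.5  70.6 111.4] rpy [1.7999e+02 9.0000e-02 1.7994e+02] gap 85.3 grip 0.0 F [-1.   0.1  0.3] q [  9.2  -0.  -25.2  64.8  -0.    9.2]
row [ 0.04 -0.01  7.74] [ 0.01  0.09 -0.06]
top 165 [344.7 190.7] [23.2 28.3] [ 610.5 -219.5  139. ]
top 180 [346.4 189.9] [21.8 25.5] [ 612.9 -224.2  139. ]
scene 165 [179.7 191.2] [14.8 20.7] [ 618.3 -222.8  139. ]
scene 180 [179.7 191.1] [14.5 20.2] [ 617.7 -222.8  139. ]
```

Emit:
{"name": "move_arm", "arguments": {"series": [[0.03, 0, 3, 0, 0, 0, 1], [0.03, 0, 6, 0, 0, 0, 1], [0.03, 0, 7.4, 0, 0, 0, 1], [0.03, 0, 7.7, 0, 0, 0, 1], [0.03, 0, 7.7, 0, 0, 0, 1]], "squeeze": 21}}

```text
time: 18.38
position: [0.4369, 0.071, 0.0344]
tool_rot: [180.0, 0.0, 180.0]
wrist_force: [0.6, 0.3, 0.3]
finger_gap: 0.0855
grip_force: 0.0
```

Emit:
{"name": "move_arm", "arguments": {"series": [[0, 0, 0, 0, 0, 0, 0.8], [0, 0, 0, 0, 0, 0, 0.65], [0, 0, 0, 0, 0, 0, 0.6], [0, 0, 0, 0, 0, 0, 0.55], [0, 0, 0, 0, 0, 0, 0.5]], "squeeze": 21}}

```text
time: 19.0
position: [0.4369, 0.0709, 0.0345]
tool_rot: [-180.0, 0.1, 180.0]
wrist_force: [0.8, -2.4, 6.8]
finger_gap: 0.0545
grip_force: 21.5
```

```bash
python3 g.py 617.2 -223.1 220 180
```

```text
t 19.0 pos [436.9  70.9  34.5] rpy [-1.7998e+02  9.0000e-02  1.7999e+02] gap 54.5 grip 21.5 F [ 0.8 -2.4  6.8] q [  9.2   3.  -32.3  54.6  -0.    9.2]
row [-18.06 -29.4  -18.52] [-0.02  0.09 -0.01]
```

Emit:
{"name": "move_arm", "arguments": {"series": [[0, 0, -1, 0, 0, 0, 0.5], [0, 0, -4, 0, 0, 0, 0.5], [0, 0, -9, 0, 0, 0, 0.5], [0, 0, -13, 0, 0, 0, 0.5], [-1, -2, -16, 0, 0, 0, 0.5]]}}

```text
time: 19.62
position: [0.4461, 0.0516, 0.196]
tool_rot: [180.0, 0.1, -179.9]
wrist_force: [-0.6, -0.4, -2.0]
finger_gap: 0.0543
grip_force: 22.7
```

Emit:
{"name": "move_arm", "arguments": {"series": [[-3, -4, 0, 0, 0, 0, 0.5], [-5.5, -9, 0, 0, 0, 0, 0.5], [-8.5, -14, 0, 0, 0, 0, 0.5], [-11.5, -19, 0, 0, 0, 0, 0.5], [-14.5, -23, 0, 0, 0, 0, 0.5]]}}

```text
time: 20.25
position: [0.5918, -0.1809, 0.1938]
tool_rot: [180.0, -0.0, 179.9]
wrist_force: [0.9, 0.9, -0.3]
finger_gap: 0.0541
grip_force: 22.6
```

Emit:
{"name": "move_arm", "arguments": {"series": [[-1.5, -3, 0, 0, 0, 0, 0.5], [-2.5, -4.4, 0, 0, 0, 0, 0.5], [-2.5, -4.4, 0, 0, 0, 0, 0.5], [-2.5, -4.4, 0, 0, 0, 0, 0.5], [-2.5, -4.4, 0, 0, 0, 0, 0.5]]}}

```text
time: 20.88
position: [0.6159, -0.2221, 0.1941]
tool_rot: [180.0, 0.0, -180.0]
wrist_force: [0.2, 0.7, -0.8]
finger_gap: 0.0547
grip_force: 22.7
```

```bash
python3 g.py 617.2 -223.1 151.5 180
```

```text
t 20.88 pos [ 615.9 -222.1  194.1] rpy [ 179.99    0.   -179.95] gap 54.7 grip 22.7 F [ 0.2  0.7 -0.8] q [-19.8  21.7  11.8  80.1   0.  -19.9]
row [-0.13 -0.1   4.26] [0.01 0.   0.05]
```

Emit:
{"name": "move_arm", "arguments": {"series": [[-0.13, -0.1, 1.5, 0, 0, 0, 0.5], [-0.13, -0.1, 3, 0, 0, 0, 0.5], [-0.13, -0.1, 3.8, 0, 0, 0, 0.5], [-0.13, -0.1, 4.1, 0, 0, 0, 0.5], [-0.13, -0.1, 4.1, 0, 0, 0, 0.5]]}}

```text
time: 21.5
position: [0.6175, -0.224, 0.1526]
tool_rot: [180.0, -0.0, 180.0]
wrist_force: [-0.3, 0.9, -1.1]
finger_gap: 0.0545
grip_force: 22.7
```

```bash
python3 - <<'E'
from g import *; from h import *
show((617.2,-223.1,148.5,180))
b=optics.camera("scene")[:,:,::-1].copy();cv2.imwrite("pics/scene8.png",b)
bx=(165,165,200,205); u=up(b,bx); v=u.max(2); s=cv2.cvtColor(u,cv2.COLOR_BGR2HSV)[...,1]
cv2.imwrite("pics/g8.png",cv2.resize(b[160:225,150:215],None,fx=8,fy=8,interpolation=cv2.INTER_CUBIC))
E
```

```text
t 21.5 pos [ 617.5 -224.   152.6] rpy [ 1.8e+02 -1.0e-02  1.8e+02] gap 54.5 grip 22.7 F [-0.3  0.9 -1.1] q [-19.9  22.2   7.2  75.1   0.  -19.9]
row [0.03 0.09 0.41] [ 0.   -0.01 -0.  ]
```

View pics/g8.png

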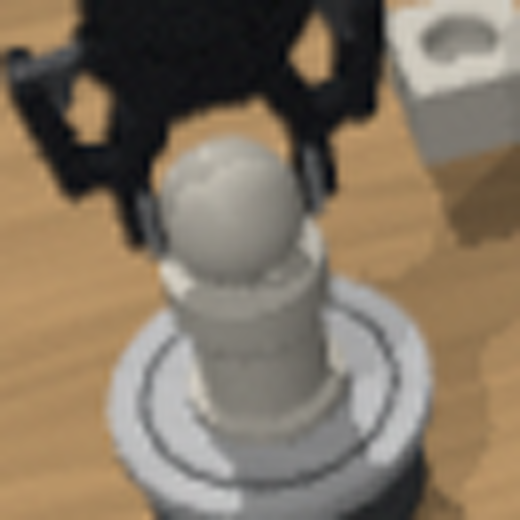

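```bash
python3 - <<'E'
from c import *
print(cr("scene",(232,208),[150,160],8,.165), cr("scene",(232,208),[150,160],8,.161))
E
```

```text
[ 618.7 -222.9] [ 614.8 -222.4]
```

Emit:
{"name": "move_arm", "arguments": {"series": [[0.02, 0.05, 0.12, 0, 0, 0, 0.5], [0.02, 0.05, 0.22, 0, 0, 0, 0.5], [0.02, 0.05, 0.3, 0, 0, 0, 0.5], [0.02, 0.05, 0.35, 0, 0, 0, 0.5], [0.02, 0.05, 0.35, 0, 0, 0, 0.5]]}}

```text
time: 22.18
position: [0.6175, -0.2236, 0.1499]
tool_rot: [-180.0, 0.0, 180.0]
wrist_force: [-1.4, 0.7, 4.1]
finger_gap: 0.0547
grip_force: 23.0
```

Emit:
{"name": "move_arm", "arguments": {"series": [[0.1, 0, -0.02, 0, 0, 0, 0.5], [0.1, 0, 0.03, 0, 0, 0, 0.5], [0.1, 0, 0.06, 0, 0, 0, 0.5], [0.1, 0, 0.06, 0, 0, 0, 0.5]]}}

```text
time: 22.68
position: [0.6169, -0.2235, 0.1495]
tool_rot: [-180.0, 0.1, -180.0]
wrist_force: [-0.0, 1.6, 6.0]
finger_gap: 0.0544
grip_force: 23.2
```

Emit:
{"name": "move_arm", "arguments": {"series": [[0, 0.06, 0, 0, 0, 0, 0.5], [0, 0.06, 0, 0, 0, 0, 0.5], [0, 0.06, 0, 0, 0, 0, 0.5]]}}

```text
time: 23.05
position: [0.6169, -0.2233, 0.1495]
tool_rot: [-179.9, 0.1, 180.0]
wrist_force: [-0.0, -0.2, 5.7]
finger_gap: 0.0546
grip_force: 23.1
```

Emit:
{"name": "move_arm", "arguments": {"series": [[0, 0, -0.02, 0, 0, 0, 0.66], [0, 0, -0.02, 0, 0, 0, 0.72], [0, 0, -0.02, 0, 0, 0, 0.9], [0, 0, -0.02, 0, 0, 0, 1], [0, 0, -0.1, 0, 0, 0, 1]]}}

```text
time: 23.68
position: [0.6163, -0.2229, 0.1495]
tool_rot: [180.0, -0.0, 180.0]
wrist_force: [0.3, 0.3, -0.0]
finger_gap: 0.0855
grip_force: 0.0
```

Emit:
{"name": "move_arm", "arguments": {"series": [[0, 0, -2, 0, 0, 0, 1], [0, 0, -6, 0, 0, 0, 1], [1, 1, -9, 0, 0, 0, 1], [5, 4, -9, 0, 0, 0, 1], [9, 7, -7, 0, 0, 0, 1]]}}

```text
time: 24.3
position: [0.5267, -0.1527, 0.2211]
tool_rot: [-179.9, 0.2, 180.0]
wrist_force: [0.1, 0.5, 0.4]
finger_gap: 0.0854
grip_force: 0.0
```

Emit:
{"name": "move_arm", "arguments": {"series": [[4.5, 3.3, 2, 0, 0, 1.2, 1], [9.2, 6.8, 6, 0, 0, 1.2, 1], [9.2, 6.8, 10, 0, 0, 1.2, 1], [9.2, 6.8, 10, 0, 0, 1.2, 1], [9.2, 6.8, 10, 0, 0, 1.2, 1]]}}

```text
time: 24.92
position: [0.4357, -0.0853, 0.1213]
tool_rot: [-180.0, 0.1, 178.8]
wrist_force: [0.5, 0.2, 0.1]
finger_gap: 0.0851
grip_force: 0.0
```

```bash
python3 - <<'E'
from g import *; from h import *
show((434.4,-85.3,13,178.9))
for n in("top","scene"): cv2.imwrite(f"pics/{n}9.png",optics.camera(n)[:,:,::-1])
t,s=[cv2.resize(cv2.imread(f"pics/{n}9.png")[y:y+65,x:x+65],(400,400),interpolation=cv2.INTER_CUBIC) for n,x,y in(("top",312,162),("scene",150,160))]
cv2.imwrite("pics/g9.png",cv2.hconcat([t,s]))
E
```

```text
t 24.93 pos [435.7 -85.3 121.3] rpy [-1.7997e+02  1.2000e-01  1.7879e+02] gap 85.1 grip 0.0 F [0.5 0.2 0.1] q [-11.1  -0.2 -24.1  66.   -0.   -9.9]
row [1.600e-01 1.000e-02 1.083e+01] [-0.03  0.12 -0.11]
```

View pics/g9.png

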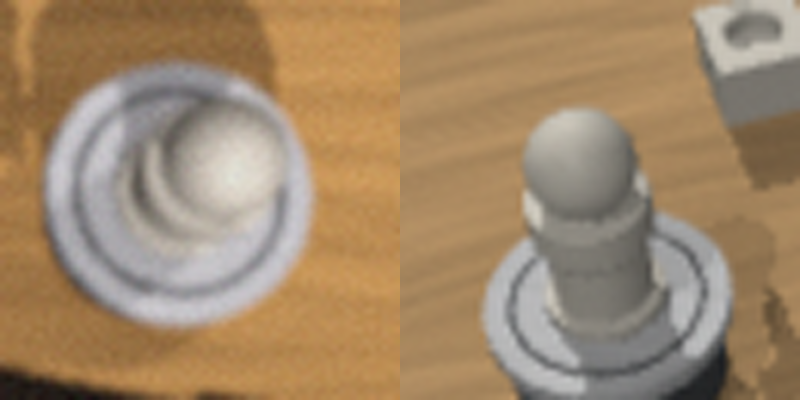

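The round finial stands: ball seated in the cap, stack upright on the wheel. Next is the block; I'll refine the slab's angle as well.

Emit:
{"name": "move_arm", "arguments": {"series": [[0.12, 0, 4, 0, 0, 0, 1], [0.12, 0, 8, 0, 0, 0, 1], [0.12, 0, 10.4, 0, 0, 0, 1], [0.12, 0, 10.6, 0, 0, 0, 1], [0.12, 0, 10.6, 0, 0, 0, 1]]}}

```text
time: 25.65
position: [0.4346, -0.0853, 0.015]
tool_rot: [-180.0, 0.1, 178.8]
wrist_force: [0.3, -0.0, -0.6]
finger_gap: 0.0854
grip_force: 0.0
```

Emit:
{"name": "move_arm", "arguments": {"series": [[0, 0, 0, 0, 0, 0, 0.75], [0, 0, 0, 0, 0, 0, 0.4], [0, 0, 0, 0, 0, 0, 0.4], [0, 0, 0, 0, 0, 0, 0.4]], "squeeze": 35}}

```text
time: 26.15
position: [0.4343, -0.0852, 0.015]
tool_rot: [-180.0, 0.2, 178.8]
wrist_force: [-0.6, -0.2, 6.0]
finger_gap: 0.0598
grip_force: 38.4
```

```bash
python3 - <<'E' | tail -12
from g import *; from m0 import *
show((604.8,212.3,120,216.4),(604.8,212.3,120,126.4))
def sides(k,z):
    b=B[k][1]; c=blob(masks(k,up(I["top"],b)),b)[:,0]; q=cv2.boxPoints(cv2.minAreaRect(c)); A=[]
    for i in range(4):
        p0,p1=q[i],q[(i+1)%4]; L=np.linalg.norm(p1-p0); u=(p1-p0)/L; nrm=np.array([-u[1],u[0]])
        d=c-p0; s=d@u; m=(abs(d@nrm)<8)&(s>.12*L)&(s<.88*L)
        w=np.array([plane("top",topx(p,b),z)[:2] for p in c[m]],np.float32)
        l=cv2.fitLine(w,cv2.DIST_HUBER,0,1e-4,1e-4).ravel(); A.append((np.degrees(np.arctan2(l[1],l[0]))%90,np.round(l[2:]*1000,1)))
    return A
print("slab",sides("slab",.025)); print("block",sides("block",.045))
E
```

```text
t 26.15 pos [434.3 -85.2  15. ] rpy [-1.7996e+02  1.6000e-01  1.7880e+02] gap 59.8 grip 38.4 F [-0.6 -0.2  6. ] q [-11.1   3.9 -34.   51.9  -0.   -9.9]
row [-16.45  30.09 -10.48] [ -0.09   0.14 -37.6 ]
row [-16.45  30.09 -10.48] [4.00e-02 1.60e-01 5.24e+01]
slab [(np.float32(36.2233), array([648.5, 245.1], dtype=float32)), (np.float32(36.267174), array([647., 173.], dtype=float32)), (np.float32(36.417667), array([552.1, 179.2], dtype=float32)), (np.float32(35.80195), array([561.5, 251.3], dtype=float32))]
block [(np.float32(88.28932), array([428.3, -53.9], dtype=float32)), (np.float32(89.008026), array([464.8, -86.4], dtype=float32)), (np.float32(88.56847), array([ 434.2, -116. ], dtype=float32)), (np.float32(88.64734), array([403.1, -84.3], dtype=float32))]
```

Emit:
{"name": "move_arm", "arguments": {"series": [[0, 0, -3, 0, 0, 0, 0.4], [0, 0, -7, 0, 0, 0, 0.4], [-1, 2, -10.5, 0, 0, 0, 0.4], [-3.5, 6.5, -10.5, 0, 0, 0, 0.4], [-6, 11, -10.5, 0, 0, 0, 0.4]]}}

```text
time: 26.78
position: [0.4964, 0.0248, 0.1196]
tool_rot: [180.0, 0.1, 178.7]
wrist_force: [1.4, -0.5, -1.8]
finger_gap: 0.0596
grip_force: 39.3
```

Emit:
{"name": "move_arm", "arguments": {"series": [[-2.5, 4.7, 0, 0, 0, -9, 0.4], [-5, 9.4, 0, 0, 0, -18, 0.4], [-7.5, 14, 0, 0, 0, -27, 0.4], [-10.4, 19, 0, 0, 0, -36, 0.4], [-10.4, 19, 0, 0, 0, -37.4, 0.4]]}}

```text
time: 27.4
position: [0.6045, 0.2149, 0.1171]
tool_rot: [180.0, -0.0, -143.5]
wrist_force: [-0.4, -1.4, -1.6]
finger_gap: 0.0596
grip_force: 39.3
```

Emit:
{"name": "move_arm", "arguments": {"series": [[0, 0, 0, 0, 0, 0, 0.4], [0, 0, 0, 0, 0, 0, 0.4], [0, 0, 0, 0, 0, 0, 0.4]]}}

```text
time: 27.78
position: [0.6031, 0.2106, 0.1191]
tool_rot: [-180.0, 0.0, -143.9]
wrist_force: [-0.4, 0.5, -1.7]
finger_gap: 0.0589
grip_force: 39.3
```

```bash
python3 g.py 604.8 212.3 44 216.2
```

```text
t 27.77 pos [603.1 210.6 119.1] rpy [-1.7999e+02  2.0000e-02 -1.4390e+02] gap 58.9 grip 39.3 F [-0.4  0.5 -1.7] q [ 19.2  20.6   0.8  70.2  -0.  -16.9]
row [-0.24  0.04  7.51] [-0.01  0.02 -0.1 ]
```

Emit:
{"name": "move_arm", "arguments": {"series": [[-0.22, 0.04, 2.5, 0, 0, -0.1, 0.4], [-0.22, 0.04, 5, 0, 0, -0.1, 0.4], [-0.22, 0.04, 7, 0, 0, -0.1, 0.4], [-0.22, 0.04, 7.4, 0, 0, -0.1, 0.4], [-0.22, 0.04, 7.4, 0, 0, -0.1, 0.4]]}}

```text
time: 28.4
position: [0.6051, 0.2129, 0.0452]
tool_rot: [-180.0, 0.0, -143.7]
wrist_force: [0.2, 0.9, -2.1]
finger_gap: 0.0595
grip_force: 39.3
```

```bash
python3 - <<'E'
from g import *; from h import *
show((604.8,212.3,40,216.2))
b=optics.camera("scene")[:,:,::-1].copy();cv2.imwrite("pics/scene10.png",b)
cv2.imwrite("pics/g10.png",cv2.resize(b[145:210,265:330],None,fx=8,fy=8,interpolation=cv2.INTER_CUBIC))
E
```

```text
t 28.4 pos [605.1 212.9  45.2] rpy [-1.7999e+02  2.0000e-02 -1.4374e+02] gap 59.5 grip 39.3 F [ 0.2  0.9 -2.1] q [ 19.4  22.8  -5.5  61.6   0.  -16.9]
row [ 0.06 -0.03  0.52] [-0.01  0.02  0.06]
```

View pics/g10.png

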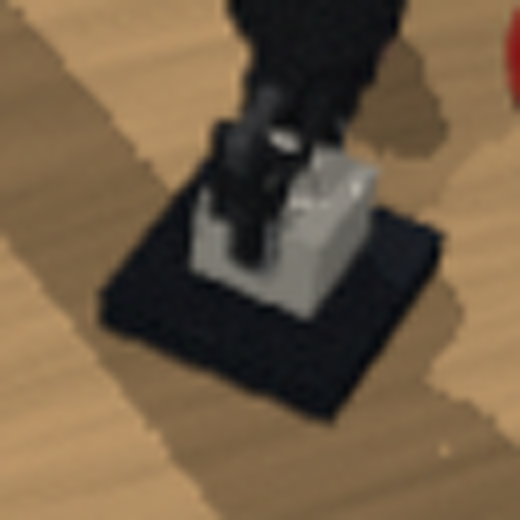

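```bash
python3 - <<'E'
from c import *
a=np.radians(np.array([-8.8,-98.8,81.2])); v=42.4*np.c_[np.cos(a),np.sin(a)]
for p,z,d in(((305,320),.0302,v[0]),((192,268),.0302,v[1]),((378,172),.0752,v[2]),((372,232),.0302,v[2])):
    X=cr("scene",p,[265,145],8,z); print(X,"centre",np.round(X-d,1))
# slab top corners
s=84.85*np.c_[np.cos(a),np.sin(a)]
for p,z,d in(((330,402),.025,s[0]),((100,295),.025,s[1]),((443,235),.025,s[2])):
    X=cr("scene",p,[265,145],8,z); print("slab",X,np.round(X-d,1))
E
```

```text
[648.1 205.1] centre [606.2 211.6]
[599.7 172.6] centre [606.2 214.5]
[615. 254.] centre [608.5 212.1]
[609.8 260.4] centre [603.3 218.5]
slab [692.3 194.8] [608.4 207.8]
slab [595.1 128.7] [608.1 212.6]
slab [619.5 293.4] [606.5 209.5]
```

The block hovers just above the slate, centred within about 1 mm and parallel to its sides. Lower it.

Emit:
{"name": "move_arm", "arguments": {"series": [[0.05, -0.03, 0.2, 0, 0, 0, 0.4], [0.05, -0.03, 0.35, 0, 0, 0, 0.4], [0.05, -0.03, 0.45, 0, 0, 0, 0.4], [0.05, -0.03, 0.5, 0, 0, 0, 0.4], [0.05, -0.03, 0.54, 0, 0, 0, 0.4]]}}

```text
time: 29.08
position: [0.6048, 0.2127, 0.04]
tool_rot: [-180.0, 0.0, -143.7]
wrist_force: [-4.4, -2.0, 7.7]
finger_gap: 0.0592
grip_force: 40.2
```

Emit:
{"name": "move_arm", "arguments": {"series": [[0, 0, -0.04, 0, 0, 0, 0.75], [0, 0, -0.04, 0, 0, 0, 1], [0, 0, -0.04, 0, 0, 0, 1], [0, 0, -3, 0, 0, 0, 1], [0, 0, -8, 0, 0, 0, 1]]}}

```text
time: 29.7
position: [0.6034, 0.2122, 0.1178]
tool_rot: [179.9, -0.3, -143.7]
wrist_force: [0.7, 0.9, 1.0]
finger_gap: 0.0856
grip_force: 0.0
```

```bash
python3 - <<'E'
from g import *; from h import *
show((444,328,150,216.2))
im=cv2.imread("pics/top0.png"); h,s,v=cv2.split(cv2.cvtColor(im,cv2.COLOR_BGR2HSV))
m=(((h<8)|(h>172))&(s>170)).astype(np.uint8); m[:,:60]=0; m[235:,145:]=0
c=blob(m,0)[:,0]
for z in(0.02,.1):
    w=np.array([plane("top",p,z)[:2]*1000 for p in c]); d=w-[444,328]; r=np.hypot(*d.T); i=np.argsort(r)[:1]
    print(z,"nearest helmet",w[i],r[i],np.degrees(np.arctan2(d[i,1],d[i,0])))
E
```

```text
t 29.7 pos [603.4 212.2 117.8] rpy [ 179.92   -0.26 -143.71] gap 85.6 grip 0.0 F [0.7 0.9 1. ] q [ 19.4  21.    1.1  70.4   0.  -16.9]
row [ 6.01 18.77 -3.17] [ 0.08 -0.26  0.09]
0.02 nearest helmet [[498.76911328 395.61403774]] [87.01329708] [50.99163575]
0.1 nearest helmet [[481.98213423 376.7005769 ]] [61.76073761] [52.04892609]
```

Emit:
{"name": "move_arm", "arguments": {"series": [[1, 3, -3, 0, 0, 0, 1], [2.5, 8, -3, 0, 0, 0, 1], [4.2, 13.5, -3, 0, 0, 0, 1], [6, 18.7, -1, 0, 0, 0, 1], [6, 18.7, 0.5, 0, 0, 0, 1]]}}

```text
time: 30.32
position: [0.4429, 0.3296, 0.1139]
tool_rot: [180.0, -0.0, -143.4]
wrist_force: [0.6, -0.2, -0.2]
finger_gap: 0.0852
grip_force: 0.0
```

Emit:
{"name": "move_arm", "arguments": {"series": [[0, 0, 0, 0, 0, 0, 1], [0, 0, 0, 0, 0, 0, 1], [0, 0, 0, 0, 0, 0, 1]]}}

```text
time: 30.7
position: [0.4469, 0.3276, 0.1148]
tool_rot: [-180.0, 0.1, -143.8]
wrist_force: [-0.3, 0.4, 0.2]
finger_gap: 0.0851
grip_force: 0.0
```

```bash
python3 - <<'E'
from g import *; from m0 import *
show((444,328,34.5,216.2))
for n in("top","scene"): cv2.imwrite(f"pics/{n}11.png",optics.camera(n)[:,:,::-1])
# block top centre & orientation now, slab unobstructed
P=[]
for n,b in(("top",(180,178,222,222)),("scene",(282,150,318,192))):
    u=up(cv2.imread(f"pics/{n}11.png"),b); hsv=cv2.cvtColor(u,cv2.COLOR_BGR2HSV)
    m=(hsv[...,2]>75)&(hsv[...,1]<80); c=blob(m,b); P.append(cen(c,b)); r=cv2.minAreaRect(c)
    print(n,P[-1],np.array(r[1])/U,r[2],np.round(plane(n,P[-1],.0475)*1000,1))
E
```

```text
t 30.7 pos [446.9 327.6 114.8] rpy [-1.800e+02  6.000e-02 -1.438e+02] gap 85.1 grip 0.0 F [-0.3  0.4  0.2] q [ 36.2  11.7 -11.6  66.6  -0.    0. ]
row [0.22 0.21 8.03] [-0.    0.06  0.  ]
top [196.94203834 196.57555355] [23.98646545 21.70825958] 54.926246643066406 [605.  215.6  47.5]
scene [299.7035423  172.49915188] [20.879275  21.2460022] 22.109447479248047 [604.1 214.   47.5]
```

Emit:
{"name": "move_arm", "arguments": {"series": [[0.2, 0.2, 3, 0, 0, 0, 1], [0.2, 0.2, 6, 0, 0, 0, 1], [0.2, 0.2, 7.7, 0, 0, 0, 1], [0.2, 0.2, 8, 0, 0, 0, 1], [0.2, 0.2, 8, 0, 0, 0, 1]], "squeeze": 21}}

```text
time: 31.42
position: [0.4434, 0.3285, 0.0349]
tool_rot: [-180.0, 0.0, -143.7]
wrist_force: [0.3, 0.7, 2.0]
finger_gap: 0.0854
grip_force: 0.0
```

Emit:
{"name": "move_arm", "arguments": {"series": [[0, 0, 0, 0, 0, 0, 0.8], [0, 0, 0, 0, 0, 0, 0.65], [0, 0, 0, 0, 0, 0, 0.6], [0, 0, 0, 0, 0, 0, 0.55], [0, 0, 0, 0, 0, 0, 0.5]], "squeeze": 21}}

```text
time: 32.05
position: [0.4445, 0.3279, 0.0357]
tool_rot: [-179.8, 0.2, -143.7]
wrist_force: [2.8, -4.7, 5.3]
finger_gap: 0.0547
grip_force: 21.2
```

```bash
python3 g.py 604.8 213.3 130 216.2
```

```text
t 32.05 pos [444.5 327.9  35.7] rpy [-1.7984e+02  1.5000e-01 -1.4375e+02] gap 54.7 grip 21.2 F [ 2.8 -4.7  5.3] q [ 36.5  14.1 -19.   56.8  -0.2   0.3]
row [ -6.18 -18.75  -9.36] [-0.16  0.15  0.05]
```

Emit:
{"name": "move_arm", "arguments": {"series": [[0, -0.05, -0.5, 0, 0, 0, 0.5], [0, -0.1, -3, 0, 0, 0, 0.5], [0, -0.1, -7, 0, 0, 0, 0.5], [-0.7, -2, -9.6, 0, 0, 0, 0.5], [-2, -6.5, -9.6, 0, 0, 0, 0.5]]}}

```text
time: 32.67
position: [0.4982, 0.2894, 0.1334]
tool_rot: [180.0, 0.3, -143.5]
wrist_force: [0.5, 0.5, -1.1]
finger_gap: 0.0545
grip_force: 22.7
```

Emit:
{"name": "move_arm", "arguments": {"series": [[-1.3, -4.5, 0, 0, 0, 0, 0.5], [-2.8, -9, 0, 0, 0, 0, 0.5], [-4.15, -12.2, 0, 0, 0, 0, 0.5], [-4.15, -12.2, 0, 0, 0, 0, 0.5], [-4.15, -12.2, 0, 0, 0, 0, 0.5]]}}

```text
time: 33.3
position: [0.6025, 0.2143, 0.13]
tool_rot: [179.9, -0.0, -143.7]
wrist_force: [-0.6, 1.3, -1.4]
finger_gap: 0.0547
grip_force: 22.7
```

Emit:
{"name": "move_arm", "arguments": {"series": [[0, 0, 0, 0, 0, 0, 0.5], [0, 0, 0, 0, 0, 0, 0.5]]}}

```text
time: 33.55
position: [0.6025, 0.2147, 0.1305]
tool_rot: [180.0, 0.0, -143.6]
wrist_force: [0.1, -0.8, -1.5]
finger_gap: 0.0546
grip_force: 22.7
```

```bash
python3 g.py 604.8 213.3 84.5 216.2
```

```text
t 33.55 pos [602.5 214.7 130.5] rpy [ 1.7999e+02  1.0000e-02 -1.4363e+02] gap 54.6 grip 22.7 F [ 0.1 -0.8 -1.5] q [ 19.6  20.5   2.1  71.6   0.  -16.8]
row [-0.1  -0.26  4.6 ] [0.01 0.01 0.17]
```

Emit:
{"name": "move_arm", "arguments": {"series": [[-0.1, -0.25, 1.5, 0, 0, 0, 0.5], [-0.1, -0.25, 3, 0, 0, 0, 0.5], [-0.1, -0.25, 4.2, 0, 0, 0, 0.5], [-0.1, -0.25, 4.6, 0, 0, 0, 0.5], [-0.1, -0.25, 4.6, 0, 0, 0, 0.5]]}}

```text
time: 34.17
position: [0.6053, 0.2125, 0.0837]
tool_rot: [180.0, -0.0, -143.7]
wrist_force: [-0.5, 0.1, -0.5]
finger_gap: 0.0548
grip_force: 22.7
```

```bash
python3 - <<'E'
from g import *; from h import *
show((604.8,213.3,80.7,216.2))
b=optics.camera("scene")[:,:,::-1].copy();cv2.imwrite("pics/scene12.png",b)
bx=(280,140,322,195); u=up(b,bx); h,s,v=cv2.split(cv2.cvtColor(u,cv2.COLOR_BGR2HSV))
c=blob(((h<10)|(h>170))&(s>150)&(v>30),bx); (x,y),r=cv2.minEnclosingCircle(c); q=topx((x,y),bx)
print("ball",q,r/U,np.round(plane("scene",q,.0962)*1000,1))
E
```

```text
t 34.17 pos [605.3 212.5  83.7] rpy [ 1.7999e+02 -4.0000e-02 -1.4371e+02] gap 54.8 grip 22.7 F [-0.5  0.1 -0.5] q [ 19.3  21.7  -2.1  66.2   0.  -16.9]
row [-0.01  0.09  0.3 ] [ 0.01 -0.04  0.09]
ball [303.5        163.33333333] 7.11514155069987 [610.2 220.1  96.2]
```

Emit:
{"name": "move_arm", "arguments": {"series": [[0, 0.03, 0.1, 0, 0, 0, 0.5], [0, 0.03, 0.16, 0, 0, 0, 0.5], [0, 0.03, 0.2, 0, 0, 0, 0.5], [0, 0.03, 0.2, 0, 0, 0, 0.5]]}}

```text
time: 34.72
position: [0.6053, 0.2129, 0.0823]
tool_rot: [-180.0, 0.0, -143.7]
wrist_force: [0.3, -0.3, -1.4]
finger_gap: 0.0548
grip_force: 22.7
```

Emit:
{"name": "move_arm", "arguments": {"series": [[0, 0, 0.05, 0, 0, 0, 0.5], [0, 0, 0.1, 0, 0, 0, 0.5], [0, 0, 0.13, 0, 0, 0, 0.5], [0, 0, 0.13, 0, 0, 0, 0.5]]}}

```text
time: 35.22
position: [0.6053, 0.2128, 0.0812]
tool_rot: [-180.0, 0.0, -143.7]
wrist_force: [-1.1, 0.0, 1.8]
finger_gap: 0.0548
grip_force: 22.9
```

Emit:
{"name": "move_arm", "arguments": {"series": [[0.05, 0.03, 0, 0, 0, 0, 0.5], [0.05, 0.03, 0.05, 0, 0, 0, 0.5], [0.05, 0.03, 0.05, 0, 0, 0, 0.5]]}}

```text
time: 35.6
position: [0.605, 0.2128, 0.0809]
tool_rot: [-180.0, 0.1, -143.7]
wrist_force: [-0.4, -0.1, 4.7]
finger_gap: 0.0544
grip_force: 23.2
```

Seated with next to no side force. Release gently and withdraw.

Emit:
{"name": "move_arm", "arguments": {"series": [[0, 0, -0.02, 0, 0, 0, 0.66], [0, 0, -0.02, 0, 0, 0, 0.72], [0, 0, -0.02, 0, 0, 0, 0.9], [0, 0, -0.02, 0, 0, 0, 1], [0, 0, -0.1, 0, 0, 0, 1]]}}

```text
time: 36.22
position: [0.6046, 0.2127, 0.0812]
tool_rot: [180.0, -0.0, -143.7]
wrist_force: [0.1, -0.5, 0.1]
finger_gap: 0.0853
grip_force: 0.0
```

Emit:
{"name": "move_arm", "arguments": {"series": [[0, 0, -2, 0, 0, 0, 1], [0, 0, -6, 0, 0, 0, 1], [0, 0, -11, 0, 0, 0, 1], [3, -2, -13, 0, 0, 0, 1], [8, -6, -13, 0, 0, 0, 1]]}}

```text
time: 36.85
position: [0.5772, 0.1191, 0.2135]
tool_rot: [-179.9, 0.2, -143.5]
wrist_force: [0.8, -1.0, -1.0]
finger_gap: 0.0854
grip_force: 0.0
```

Emit:
{"name": "move_arm", "arguments": {"series": [[5, -4, 0, 0, 0, 0, 1], [10, -8, 0, 0, 0, 0, 1], [10, -8, 0, 0, 0, 0, 1], [10, -8, 0, 0, 0, 0, 1]]}}

```text
time: 37.35
position: [0.543, -0.0053, 0.2117]
tool_rot: [-180.0, 0.0, -143.8]
wrist_force: [-0.5, 0.2, 0.0]
finger_gap: 0.0855
grip_force: 0.0
```

```bash
python3 - <<'E'
from g import *; from h import *
show()
def circ(img,bx,f):
    u=up(img,bx); h,s,v=[a.astype(int) for a in cv2.split(cv2.cvtColor(u,cv2.COLOR_BGR2HSV))]
    c=blob(f(h,s,v),bx); return cen(c,bx),2*np.sqrt(cv2.contourArea(c)/np.pi)/U
im={n:optics.camera(n)[:,:,::-1].copy() for n in("scene","top")}
for n in im: cv2.imwrite(f"pics/{n}13.png",im[n])
red=lambda h,s,v:((h<10)|(h>170))&(s>130)
a,da=circ(im["scene"],(280,135,322,190),red); b,db=circ(im["top"],(178,175,222,220),red)
print("clay",np.round(tri(a,b)[0]*1000,1),np.round(tri(a,b)[1],1),da,db)
t9=cv2.imread("pics/top9.png");s9=cv2.imread("pics/scene9.png")
print("round stack change",[np.abs(im[n][y0:y1,x0:x1].astype(int)-o[y0:y1,x0:x1]).mean().round(1) for n,o,(x0,y0,x1,y1) in(("top",t9,(325,170,360,210)),("scene",s9,(165,170,200,220)))])
w=np.array([0])
t0=cv2.imread("pics/top0.png")
for k,(x0,y0,x1,y1) in{"helmet":(70,165,145,250),"jar":(400,185,438,218),"spatula":(262,108,290,172)}.items():
    print(k,np.abs(im["top"][y0:y1,x0:x1].astype(int)-t0[y0:y1,x0:x1]).mean().round(1))
E
```

```text
t 37.35 pos [543.   -5.3 211.7] rpy [-1.8000e+02  5.0000e-02 -1.4377e+02] gap 85.5 grip 0.0 F [-0.5  0.2  0. ] q [ -0.6   9.2  -2.4  78.4   0.  -36.8]
clay [604.9 214.1  92.5] [0.1 0.1] 14.45458655633315 17.527247585758854
round stack change [np.float64(6.6), np.float64(0.9)]
helmet 15.3
jar 16.4
spatula 47.0
```

```bash
python3 - <<'E'
from h import *
R={"helmet":(325,115,390,185,lambda h,s,v:((h<8)|(h>172))&(s>150)),"jar":(95,210,128,247,lambda h,s,v:(v<100)|(s<50)),"blade":(240,214,272,242,lambda h,s,v:(s<60)),"handle":(255,236,275,268,lambda h,s,v:v>190)}
for f in("scene0","scene9","scene13"):
    im=cv2.imread(f"pics/{f}.png"); o=[]
    for k,(x0,y0,x1,y1,g) in R.items():
        b=(x0,y0,x1,y1);c=blob(g(*[a.astype(int) for a in cv2.split(cv2.cvtColor(up(im,b),cv2.COLOR_BGR2HSV))]),b); o+=[k,np.round(cen(c,b),1).tolist(),round(cv2.contourArea(c)/U/U)]
    print(f,o)
E
```

```text
scene0 ['helmet', [357.3, 151.9], 2551, 'jar', [110.0, 228.2], 706, 'blade', [254.3, 227.9], 425, 'handle', [257.7, 247.5], 0]Traceback (most recent call last):
  File "<stdin>", line 6, in <module>
  File "h.py", line 22, in blob
    c=max(cs,key=cv2.contourArea)
ValueError: max() iterable argument is empty
```

```bash
python3 - <<'E'
from h import *
R={"helmet":(325,115,390,185,lambda h,s,v:((h<8)|(h>172))&(s>150)),"jar":(95,210,128,247,lambda h,s,v:(v<100)|(s<50)),"blade":(240,218,272,242,lambda h,s,v:(s<60))}
for f in("scene0","scene9","scene13"):
    im=cv2.imread(f"pics/{f}.png"); o=[]
    for k,(x0,y0,x1,y1,g) in R.items():
        b=(x0,y0,x1,y1);c=blob(g(*[a.astype(int) for a in cv2.split(cv2.cvtColor(up(im,b),cv2.COLOR_BGR2HSV))]),b); o+=[k,np.round(cen(c,b),1).tolist(),round(cv2.contourArea(c)/U/U)]
    print(f,o)
E
```

```text
scene0 ['helmet', [357.3, 151.9], 2551, 'jar', [110.0, 228.2], 706, 'blade', [254.2, 228.3], 412]
scene9 ['helmet', [357.3, 151.9], 2556, 'jar', [110.0, 228.2], 696, 'blade', [254.2, 228.3], 412]
scene13 ['helmet', [357.3, 151.9], 2556, 'jar', [110.0, 228.2], 697, 'blade', [254.2, 228.3], 412]
```

Bystanders have not moved and both finials stand. Hand in.

```bash
python3 -c "
from plant import ticket; print(ticket.job_done())"
```

```text
the job is handed in; nothing more can be done
None
```

I handed in the job at about 37 s, with both finials built in the order asked, each centred to within about 2.5 mm by the cameras, and the helmet, jar and spatula unmoved; no verdict came back.

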